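Clamp the embroidery hoops in the flattening press and switch on its heater

TASK

Take every wooden hoop off the peg rack and stand each in a slot of its own in the open press, brass block up. Then fit the crank fully home on the press's square shaft, turn it clockwise until the clamp is fully closed, lift it off and stand it back upright on its blue mat. Then lift the yellow guard well up (near upright), flip the toggle beneath to on and lower the guard shut again, without letting a hoop drop onto the desk or shoving the other things about.

Things in the scene. Friction and masses are not known exactly. Their poses are not given: they have to be found in the camera images.
- press: hoop press: wooden base board (170 x 285 mm, top 20 mm up) with a comb of pale blocks (three slots) and a white gearbox 175 mm to its -y side. Origin on the desk under the comb's centre. Comb blocks reach 80 mm up at |y| 28 to 46 mm; low side rails (|y| = 46 mm, 45 mm up) keep hoops from rolling out.
- slot_mid (a point): floor centre of the middle slot of the press, 20 mm up; the other two slots are 44 mm before and behind it along the press's x. Each is 20 mm wide in x; a hoop stands in it on edge, its ring axis along the press's x, its centre 45 mm and its brass top 126 mm above this floor. Play: 4 mm each way in x and y.
- spindle (a joint): turn of the press's square shaft: 0 = open, grows clockwise seen from above, stop at 6.6 rad (about one turn) = fully closed; starts at 0 to 0.5. Friction 0.12 N m; stays where left. It slides three plates with orange tops (82 mm up, one before each slot, between the blocks) 21 mm to the press's +x, pushing each hoop to the +x side of its slot.
- shaft_top (a point): tip of the upright square steel shaft on the gearbox, 97 mm above the desk. The shaft is 16 x 16 mm and stands 32 mm above the gearbox's flat top (65 mm up, 74 x 74 mm), its last 10 mm a cone; the point's x and y axes are square to its faces and turn with it. Nothing stands within 85 mm of it above 65 mm.
- crank_c (a point): loose crank, 0.3 kg: red hub 30 x 30 x 72 mm on a steel foot plate 72 x 72 x 8 mm, a square socket 18.5 mm wide, 36 deep in its foot; steel arm (20 to 28 mm up) along its +x to an upright black knob. This point: hub axis, 50 mm above the foot, where to grip. Fully home, the foot rests on the gearbox (point 115 mm up). Fits any of 4 ways round, 10 degrees of play.
- knob_c (a point): centre of the crank's black knob, 60 mm from the hub's axis along the crank's +x, 54 mm above the hub's foot; a cylinder 24 mm across and 40 mm tall that spins freely on its upright pin, so a gripper holding it need not turn.
- mat: the crank's place: a flat round blue mat, 180 mm across, 1 mm thick; origin at its centre. The crank stands upright on it at the start and at the end, its foot at desk height (the mat is not felt).
- rack: wooden peg rack, 340 mm wide, origin on the desk below its rail's front. Three red pegs, 10 mm thick, stick out 55 mm to its -x at y = -100, 0, 100 mm, axis 125 mm up, with upturned tips to 146 mm; rail top 137 mm up. Hoops hang 28 mm before the origin; to free one, lift it 20 to 45 mm, then draw it 60 mm or more to the rack's -x.
- hoop1_c (a point): centre of a wooden hoop on a peg (2 or 3 there; None = absent): ring 90 mm outside, 66 inside, 12 thick, 0.09 kg. Its x is the ring's axis; +z points to the brass block on top: 12 (x) x 26 (y) x 36 mm tall, 45 to 81 mm above this point, gripped by its ends along y about 68 mm above this point.
- hoop2_c (a point): centre of a wooden hoop on a peg (2 or 3 there; None = absent): ring 90 mm outside, 66 inside, 12 thick, 0.09 kg. Its x is the ring's axis; +z points to the brass block on top: 12 (x) x 26 (y) x 36 mm tall, 45 to 81 mm above this point, gripped by its ends along y about 68 mm above this point.
- hoop3_c (a point): centre of a wooden hoop on a peg (2 or 3 there; None = absent): ring 90 mm outside, 66 inside, 12 thick, 0.09 kg. Its x is the ring's axis; +z points to the brass block on top: 12 (x) x 26 (y) x 36 mm tall, 45 to 81 mm above this point, gripped by its ends along y about 68 mm above this point.
- swbox: grey heater switch box, 110 (x) x 150 (y) x 75 mm tall, open on top under the yellow guard; walls 5 mm; origin on the desk under its centre, front to -x.
- guard (a joint): angle of the yellow guard flap over the switch: 0 = shut, 1.9 = fully open (past upright); stiff hinge (0.1 N m), stays where it is left.
- guard_hinge (a point): hinge of the guard: on the box's far (+x) top edge, 75 mm up, its line along the box's y; the flap is 110 mm long, 6 mm thick.
- guard_bar (a point): centre of the guard's black grip bar: a round bar 12 mm thick, 40 mm long along the box's y, held 30 mm above the flap, 90 mm before the hinge and 36 mm above it when shut. Gripped by its two ends it pivots between the fingers as the flap swings.
- switch (a joint): toggle switch beneath the guard: 0 = off (leaning to the box's -y), 1.0 = on (leaning to +y); starts below 0.1; friction 0.06 N m, stays where it is left.
- switch_tip (a point): centre of the toggle's green ball, 26 mm across, about 55 mm above the desk inside the box; its pivot is 8 mm to the -x of the box's centre, 27 mm above the desk, 32 mm from the ball. The block under it is 30 mm high, 50 (x) x 70 (y) mm.
- cone_red: red thread cone, 60 mm across, 85 mm tall; a bystander, to be left where it stands. Origin at its foot.
- cone_yellow: yellow thread cone, 60 mm across, 85 mm tall; a bystander, to be left where it stands. Origin at its foot.
- cone_teal: teal thread cone, 60 mm across, 85 mm tall; a bystander, to be left where it stands. Origin at its foot.
- button_jar: glass button jar, 70 mm across, 80 mm tall; a bystander, to be left where it stands. Origin at its foot.
- tape_puck: yellow tape-measure puck, 60 mm across, 20 mm tall; a bystander, to be left where it stands. Origin at its foot.
- pincushion: red pincushion, 70 mm across, 40 mm tall; a bystander, to be left where it stands. Origin at its foot.
- bobbin_tin: flat round steel bobbin tin, 50 mm across, 22 mm tall; a bystander, to be left where it stands. Origin at its foot.
Things that resemble listed ones, but are neither listed nor needed, are in the scene too. There is more than one size of the swbox; the one meant has the size given above.

How it is judged:
By the outcome, as a careful person would: the job done as asked, in the order asked, and still so for the second after the job is handed in, with the robot touching nothing.
Of hoop1, hoop2, hoop3 only 2 to 3 are there at a start; the rules pass over those that are not, and their reading is None.
At some moment in a run one of crank may be knocked a few centimetres aside while the robot is not near it.
It also fails if it takes over 210 s, if anything falls off the work surface, if the arm or the gripper's body presses on something with over 40 N, if the wrist force passes 120 N, or if a joint passes its speed limit or range.

ROBOT

A 6-joint arm with a two-finger parallel gripper is mounted at the origin on the work surface. World frame = base frame: x ahead of the robot, y to its left, z up, the work surface at z = 0. Lengths are in m, angles in degrees, forces in N, time in s.
With the tool pointing down it reaches from about 0.275 to 0.875 m from the base axis. Payload 12.5 kg.
Tool frame: the origin (TCP) lies midway between the tips of the shut fingers; the grasp point (between the pads) lies 19 mm behind it (bot.hold_point_z is the distance from the TCP to the grasp point, in m); x points along the fingers, y is the direction in which the jaws open and shut, and the axes are right-handed (so a half turn about x gives the same grasp; the last joint's range is limited). The gripper opens to 85 mm and grips with 20 to 120 N. Pads are 22 mm wide; open, the fingers measure 114 mm over their backs; the gripper's body (76 mm by 85 mm) begins 54 mm behind the grasp point. The pads swing forward as they close: fully open they stand 13 mm farther back than shut.
Start: joints at [-70.967, 20.094, 94.641, -0, 65.266, -4.847], TCP at [0.223, -0.503, 0.193] pointing down, gripper open.
Joint ranges: [-157.81, 157.81], [-45, 120.19], [0.68, 151.7], [-89.99, 269.99], [4.06, 180], [-164.3, 164.3]. Speed limits (degrees/s): [127.2, 127.2, 159.86, 180, 180, 180].

INTERFACE

Orientations are given as [roll, pitch, yaw] about the fixed x, y, z axes, in that order (R = Rz(yaw) Ry(pitch) Rx(roll)).
In Python, from rig import bot, vision, workorder gives the robot as it stands.
- The arm moves only by the shell command python3 -m crank 'ROWS' [FORCE]. ROWS is JSON, a list of rows, each a list of 3 entries, a list of its own where there are three numbers: the shift along the world's x, y, z in m, then the turn about the world's z in degrees, then the opening, from 0 (shut) to 1 (fully open). A call has 1 to 12 rows; each row shifts and turns the commanded pose from where the row before left it; what a row does not reach is not made up. A row lasts 1/8 s, in which the tool goes at most 62.5 mm and 10.7 degrees, less where a joint would pass 70% of its speed; a pose out of reach is approached as far as the arm can. A call is refused whole if a number of a shift passes 0.0625 or a number of a turn 10.7, either way. A call with a gripper value outside its range is refused whole. The fingers move at their own pace and stop on an object; FORCE is the grip in N (left out, the last holds). Time passes only in rows, so rows that do not move let the fingers close. It gives the time, the measured TCP pose, the force and the opening at its end, in the units of the state.
- bot.get_state(): the state, without advancing time (a new reading comes with each control period).
- vision.camera(name): name is "side" or "top" or "wrist"; returns the picture (480x640x3 uint8, red, green, blue); there is no depth.
- vision.camera_model(name): a dict with "intrinsics" (3x3 intrinsics, pixels), "R" (3x3) and "t" (3): a world point X has camera coordinates R X + t; the wrist camera has in their place "hand_eye" (4x4, takes a point from camera to tool coordinates, whose origin is the TCP and whose axes are the tool frame's). Camera axes: x right, y down, z forward; pixel columns grow to the right and rows downward; lengths in m; the calibration is good to about 2 mm. A picture is of the moment at which its call begins: read the wrist's pose just before it. camera_model takes no time and is no camera call.
- workorder.job_done(): hands the job in, once; it reports no verdict.
The state is a dict: "clock": time; "joint_positions": joint angles; "joint_velocities": joint speeds; "joint_torque": joint torques, N m; "tool_pos": TCP position; "tcp_rot": TCP orientation; "force": force on the tool from outside, world axes, zero at the start; "moment": the same for the moment, N m; "grip_width": opening from 0.0 (shut) to 1.0 (fully open).
Only numpy, scipy, OpenCV 4.12 (cv2) and the standard library are available. Lean on these libraries where they do the work, as an engineer would, in place of code of your own. Each camera call takes 0.05 s, during which the arm holds its last target. There are 200 camera calls.

## Working session

There is one attempt and no reset: what is moved stays moved. The work goes in short steps, Python scripts to look and compute and a shell command to move; the robot and the scene stay as the last step left them, time stands still between calls to the robot, and variables do not carry over. Pictures are saved under pics/ and viewed, about 12 in all and at most 16, crops included, and the job is handed in when it is done.

```bash
ls; mkdir -p pics; python3 - <<'E'
from rig import bot,vision
import cv2,numpy as np
np.set_printoptions(precision=4,suppress=True)
for n in ("top","side","wrist"):
    s=bot.get_state()
    im=vision.camera(n); cv2.imwrite(f"pics/{n}0.png",im[:,:,::-1])
    m=vision.camera_model(n); print(n,m)
print(bot.get_state(), bot.hold_point_z)
E
```

```text
pics
top {'intrinsics': array([[564.7657,   0.    , 315.5012],
       [  0.    , 564.7657, 237.6105],
       [  0.    ,   0.    ,   1.    ]]), 'R': array([[-0.0232, -0.9997, -0.0067],
       [-0.9814,  0.0241, -0.1904],
       [ 0.1905,  0.0022, -0.9817]]), 't': array([-0.0022,  0.4853,  1.3417])}
side {'intrinsics': array([[572.9671,   0.    , 326.9675],
       [  0.    , 572.9671, 245.8041],
       [  0.    ,   0.    ,   1.    ]]), 'R': array([[ 0.9983, -0.0554,  0.0161],
       [-0.0145, -0.5109, -0.8595],
       [ 0.0558,  0.8579, -0.5109]]), 't': array([-0.4896,  0.0634,  1.4946])}
wrist {'intrinsics': array([[340.7273,   0.    , 320.2383],
       [  0.    , 340.7273, 239.8257],
       [  0.    ,   0.    ,   1.    ]]), 'hand_eye': array([[-0.0005, -0.3088,  0.9511, -0.1825],
       [ 1.    ,  0.0002,  0.0006,  0.0004],
       [-0.0004,  0.9511,  0.3088, -0.0784],
       [ 0.    ,  0.    ,  0.    ,  1.    ]])}
{'clock': 0.15, 'joint_positions': array([-70.9666,  20.1163,  94.6696,   0.0014,  65.2659,  -4.8481]), 'joint_velocities': array([-0.0199, -0.1323, -0.1008,  0.0278, -0.0993, -0.0528]), 'joint_torque': array([ -0.0014, -50.6255, -29.1502,  -0.0002,   0.0033,  -0.    ]), 'tool_pos': array([ 0.2226, -0.5026,  0.1926]), 'tcp_rot': array([-96.2763,  89.9481, 107.6047]), 'force': array([ 0.2093, -0.2622,  0.1472]), 'moment': array([ 0.0234,  0.0687, -0.0091]), 'grip_width': 1.0049426771977636} 0.0187
```

View pics/top0.png

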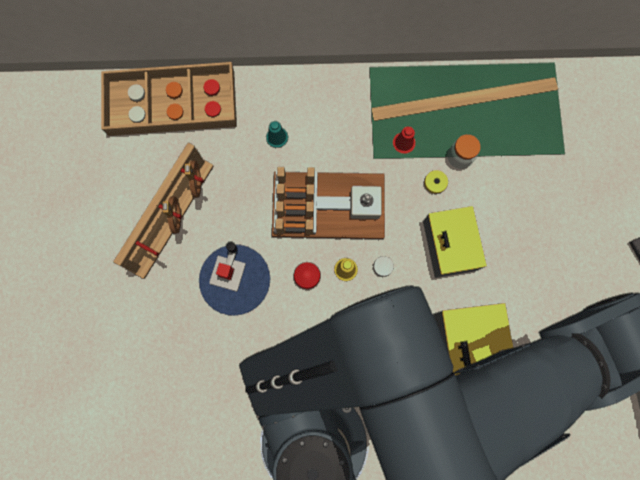

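View pics/side0.png

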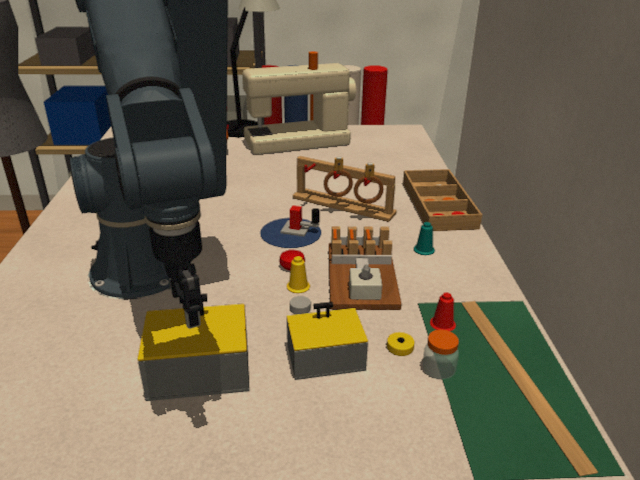

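The top view shows the press (330,205) with an open comb, and the crank on its mat (225,272). The rack (165,215) carries two hoops. There are two yellow-lidded boxes, at (455,240) and (478,340). The side view agrees.

```bash
cat > h.py <<'E'
from rig import bot,vision
import cv2,numpy as np
from scipy.spatial.transform import Rotation as Ro
np.set_printoptions(precision=4,suppress=True)
def grab(n,name=None):
    s=bot.get_state(); im=vision.camera(n); m=vision.camera_model(n)
    K=m["intrinsics"]
    if n=="wrist":
        T=np.eye(4); T[:3,:3]=Ro.from_euler("xyz",s["tcp_rot"],degrees=True).as_matrix(); T[:3,3]=s["tool_pos"]
        W=np.linalg.inv(T@m["hand_eye"]); R,t=W[:3,:3],W[:3,3]
    else: R,t=m["R"],m["t"]
    if name: cv2.imwrite(f"pics/{name}.png",im[:,:,::-1]); np.savez(f"pics/{name}.npz",K=K,R=R,t=t)
    return im,(K,R,t)
def load(name):
    d=np.load(f"pics/{name}.npz"); return cv2.imread(f"pics/{name}.png")[:,:,::-1],(d["K"],d["R"],d["t"])
def ray(c,uv):
    K,R,t=c; uv=np.atleast_2d(uv); d=np.c_[uv,np.ones(len(uv))]@np.linalg.inv(K).T@R
    return -R.T@t, d/np.linalg.norm(d,axis=1)[:,None]
def onz(c,uv,z):
    o,d=ray(c,uv); return o+d*((z-o[2])/d[:,2])[:,None]
def proj(c,X):
    K,R,t=c; p=(np.atleast_2d(X)@R.T+t)@K.T; return p[:,:2]/p[:,2:]
def tri(*cu):
    A=np.zeros((3,3)); b=np.zeros(3); L=[]
    for c,uv in cu:
        o,d=ray(c,uv); d=d[0]; P=np.eye(3)-np.outer(d,d); A+=P; b+=P@o; L.append((o,P))
    X=np.linalg.solve(A,b); return X,[float(np.linalg.norm(P@(X-o))) for o,P in L]
def blobs(im,lo,hi,amin=15,roi=None):
    h=cv2.cvtColor(np.ascontiguousarray(im),cv2.COLOR_RGB2HSV)
    m=cv2.inRange(h,np.array(lo),np.array(hi)) if lo[0]<=hi[0] else cv2.inRange(h,np.array([lo[0],*lo[1:]]),np.array([180,*hi[1:]]))|cv2.inRange(h,np.array([0,*lo[1:]]),np.array(hi))
    if roi:
        k=np.zeros_like(m); x0,y0,x1,y1=roi; k[y0:y1,x0:x1]=1; m=m*k
    cs,_=cv2.findContours(m,cv2.RETR_EXTERNAL,cv2.CHAIN_APPROX_NONE)
    return sorted([c for c in cs if cv2.contourArea(c)>=amin],key=lambda c:-cv2.contourArea(c))
E
python3 - <<'E'
from h import *
for n in("top","side"):
    im=cv2.imread(f"pics/{n}0.png"); m=vision.camera_model(n); np.savez(f"pics/{n}0.npz",K=m["intrinsics"],R=m["R"],t=m["t"])
im,c=load("top0")
def rep(nm,lo,hi,z,amin=15,roi=None):
    for b in blobs(im,lo,hi,amin,roi)[:8]:
        r=cv2.minAreaRect(b); P=onz(c,cv2.boxPoints(r),z); ctr=P.mean(0)
        e=[np.linalg.norm(P[1]-P[0]),np.linalg.norm(P[2]-P[1])]; a=np.degrees(np.arctan2(*(P[1]-P[0])[1::-1]))
        print(nm,np.array(r[0]),"xy",ctr[:2],"sz",np.array(e),"ang %.1f"%a, cv2.contourArea(b))
rep("flap",(22,150,60),(35,255,255),.078,300)
rep("red",(172,150,80),(6,255,255),.072,20)
rep("orange",(7,150,100),(16,255,255),.082,15)
rep("board",(3,100,40),(14,230,255),.02,600)
rep("mat",(105,60,20),(125,255,140),.001,500)
rep("white",(0,0,170),(180,30,255),.065,150,(270,160,390,245))
E
```

```text
flap [477.5384 335.8146] xy [ 0.2386 -0.3841] sz [0.1494 0.1386] ang -81.4 2898.0
flap [456.5024 240.1781] xy [ 0.4653 -0.3513] sz [0.1111 0.1515] ang -79.1 2606.0
flap [435.7501 181.75  ] xy [ 0.611 -0.311] sz [0.054  0.0502] ang -46.3 350.5
flap [345.5 269.5] xy [ 0.4003 -0.0833] sz [0.05   0.0502] ang -91.4 344.0
red [306.5 275.5] xy [0.3889 0.0098] sz [0.0598 0.0599] ang -91.4 494.0
red [403.5 139.5] xy [ 0.7241 -0.239 ] sz [0.0525 0.0657] ang -91.5 214.0
red [211.5  86.5] xy [0.8788 0.242 ] sz [0.0384 0.0411] ang -91.5 176.0
red [212.5 108.5] xy [0.819  0.2387] sz [0.0381 0.0404] ang -91.5 174.5
red [223.3 270.6] xy [0.4054 0.2082] sz [0.0294 0.0298] ang -17.9 129.0
red [145.9118 247.647 ] xy [0.4656 0.3953] sz [0.0094 0.0593] ang -29.3 63.5
red [197.5 178. ] xy [0.6371 0.2737] sz [0.0101 0.0227] ang -25.1 24.5
orange [467.2501 146.25  ] xy [ 0.6987 -0.3935] sz [0.0588 0.0578] ang -46.3 422.5
orange [350.5 184.5] xy [ 0.6081 -0.1022] sz [0.159  0.0531] ang -91.5 303.5
orange [174.2 110.9] xy [0.8106 0.3329] sz [0.0391 0.041 ] ang -62.8 179.0
orange [173.5  89. ] xy [0.8696 0.3361] sz [0.0381 0.038 ] ang -91.5 176.5
orange [370.  220.5] xy [ 0.5172 -0.146 ] sz [0.0629 0.0814] ang -91.4 131.0
orange [329.1338 223.4878] xy [ 0.5122 -0.0474] sz [0.0646 0.0906] ang -3.1 91.5
orange [295. 189.] xy [0.6001 0.0333] sz [0.0488 0.0101] ang -91.4 61.0
orange [294.5 207. ] xy [0.555  0.0352] sz [0.0509 0.01  ] ang -91.4 60.0
board [328.3451 204.9343] xy [ 0.5748 -0.0481] sz [0.1698 0.2867] ang -1.7 3652.0
mat [234.5 279.5] xy [0.393  0.1919] sz [0.1752 0.1737] ang -91.4 2614.5
white [323.  195.5] xy [ 0.5877 -0.0346] sz [0.2641 0.1805] ang -91.5 1270.5
white [366.  200.5] xy [ 0.5714 -0.1399] sz [0.069  0.0684] ang -91.4 712.5
white [367.5 202. ] xy [ 0.5689 -0.1435] sz [0.107  0.2126] ang -91.5 456.0
white [298. 216.] xy [0.5371 0.0277] sz [0.1405 0.1382] ang -0.5 304.0
```

```bash
python3 - <<'E'
import cv2
t=cv2.imread('pics/top0.png')
a=cv2.resize(t[140:320,105:395],None,fx=2.75,fy=2.75,interpolation=cv2.INTER_CUBIC)
cv2.imwrite('pics/crop1.png',a);print(a.shape)
E
```

```text
(495, 798, 3)
```

View pics/crop1.png

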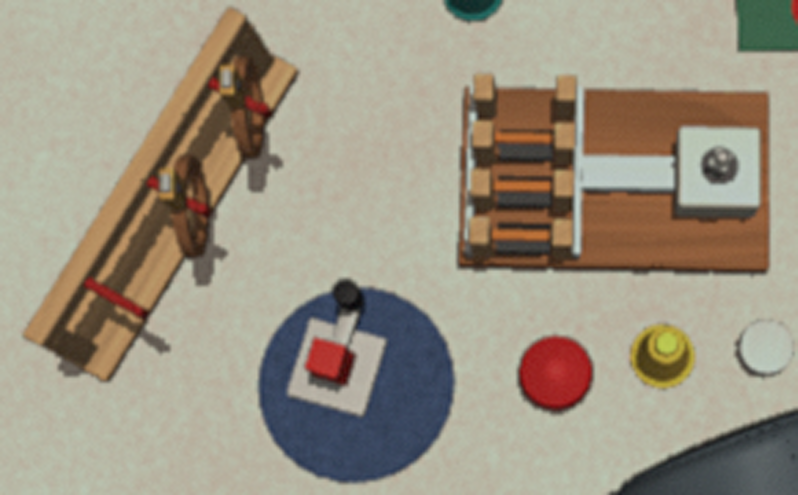

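The crop resolves the empty peg (115,297), hoops at (180,200) and (245,110), and a comb with four block rows and three orange plates on their -x side. The nearer lid measures 111 x 151 mm, so that box is the wanted one. Next I'll raise the arm and swing towards the rack for wrist views.

```bash
python3 - <<'E'
from h import *
s=bot.get_state(); R=Ro.from_euler("xyz",s["tcp_rot"],degrees=True).as_matrix(); print(R)
E
python3 -m crank '[[[0,0.01,0.05],0,1],[[0.01,0.03,0.05],0,1],[[0.02,0.05,0.01],10,1],[[0.02,0.055,0],10,1],[[0.02,0.055,0],10,1],[[0.02,0.055,0],10,1],[[0.02,0.055,0],10,1],[[0.02,0.055,0],10,1],[[0.02,0.055,0],10,1],[[0.02,0.055,0],10,1],[[0.02,0.055,0],10,1],[[0.02,0.055,0],10,1]]'
```

```text
[[-0.0003  0.4048 -0.9144]
 [ 0.0009 -0.9144 -0.4048]
 [-1.     -0.0009 -0.0001]]
clock: 1.65
tool_pos: [0.4329, 0.0841, 0.303]
tcp_rot: [42.3, 90.0, -13.5]
force: [1.3, -1.6, 0.3]
grip_width: 1.0
```

```bash
python3 - <<'E'
from h import *
im,c=load("top0"); print(onz(c,[[186.8,168.4],[166.8,207.3]],.175), onz(c,[[231,247]],.074))
E
python3 -m crank '[[[0.01,0.03,0],-9.6,1],[[0.01,0.03,0],-9.6,1],[[0.01,0.03,0],-9.6,1],[[0.01,0.03,0],-9.6,1],[[0.01,0.03,0],-9.6,1],[[0.01,0.02,0],-9.6,1],[[0,0,0],-9.4,1],[[0,0,0],0,1],[[0,0,0],0,1]]'
python3 - <<'E'
from h import *
print(bot.get_state()["clock"]); grab("wrist","w1")
E
python3 -m crank '[[[-0.02,-0.04,0],0,1],[[-0.02,-0.04,0],0,1],[[-0.02,0,0],0,1],[[0,0,0],0,1],[[0,0,0],0,1]]'
python3 - <<'E'
from h import *
im,c=grab("wrist","w2"); a,b=load("w1")
v=np.hstack([a,im])[:,:,::-1]; cv2.imwrite("pics/v1.png",cv2.resize(v,(800,300),interpolation=cv2.INTER_AREA))
E
```

```text
[[0.6284 0.2762 0.175 ]
 [0.538  0.3194 0.175 ]] [[0.4618 0.1898 0.074 ]]
clock: 2.78
tool_pos: [0.4926, 0.2519, 0.3029]
tcp_rot: [-42.0, 90.0, -164.9]
force: [-0.7, -0.0, -0.3]
grip_width: 1.001
2.775
clock: 3.45
tool_pos: [0.4332, 0.1723, 0.3032]
tcp_rot: [134.6, 90.0, 11.5]
force: [-0.5, 1.0, -0.1]
grip_width: 1.001
```

View pics/v1.png

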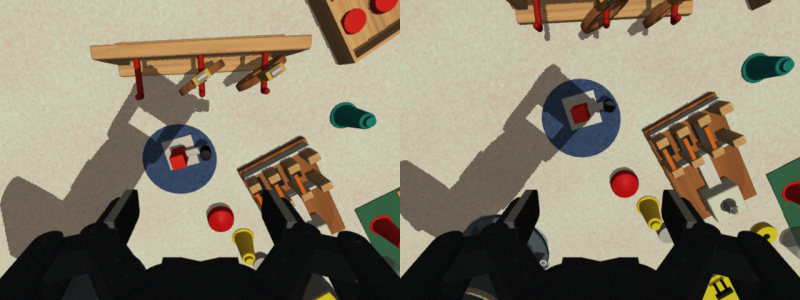

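```bash

python3 -m crank '[[[0.04,0.04,0],0,1],[[0.04,0.04,0],0,1],[[0.04,0,0],0,1],[[0,0,0],0,1],[[0,0,0],0,1]]'
python3 - <<'E'
from h import *
grab("wrist","w3")
E
python3 -m crank '[[[0.02,-0.03,0],0,1],[[0.03,-0.05,0],0,1],[[0,0,0],0,1],[[0,0,0],0,1]]'
python3 - <<'E'
from h import *
im,c=grab("wrist","w4"); a,b=load("w3")
for z in (.175,):
  for n,cc in(("w3",b),("w4",c)): print(n,proj(cc,[[.628,.276,z],[.538,.319,z]]))
v=np.hstack([a[:300,100:500],im[:300,:400]])[:,:,::-1]; cv2.imwrite("pics/v2.png",v)
E
```

```text
clock: 4.12
tool_pos: [0.5525, 0.2522, 0.3024]
tcp_rot: [-42.4, 89.9, -165.5]
force: [0.2, -0.9, 0.6]
grip_width: 0.998
clock: 4.68
tool_pos: [0.6022, 0.1723, 0.3033]
tcp_rot: [-177.8, 90.0, 59.1]
force: [-1.0, 0.5, -0.2]
grip_width: 0.993
w3 [[377.2895 149.4733]
 [265.7092 164.6317]]
w4 [[278.7497 101.029 ]
 [164.1985 117.5054]]
```

View pics/v2.png

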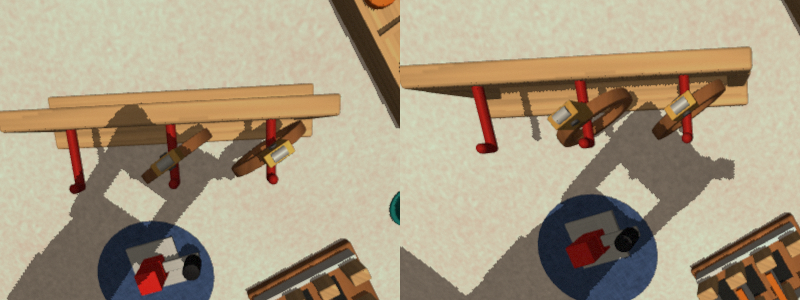

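The crops show both hoops skewed about 35° to the rail. Their brass tops are at w3 (265,160) and (379,150), and w4 (165,115) and (281,102).

```bash
python3 - <<'E'
from h import *
R={}
for n,pts in(("w3",[(265,160),(379,150)]),("w4",[(165,115),(281,102)])):
    im,c=load(n); h=cv2.cvtColor(np.ascontiguousarray(im),cv2.COLOR_RGB2HSV)
    for i,(u,v) in enumerate(pts):
        roi=h[v-22:v+22,u-24:u+24]
        # print hsv samples along the row through brass
        m=cv2.inRange(roi,np.array([18,40,90]),np.array([32,255,255]))|cv2.inRange(roi,np.array([0,0,130]),np.array([180,60,190]))
        if n=="w4" : print(n,i,[tuple(int(k) for k in h[v+j,u-j]) for j in range(-12,13,3)])
        big=cv2.resize(np.ascontiguousarray(im[v-30:v+30,u-40:u+40]),(400,300),interpolation=cv2.INTER_NEAREST)
        R[n,i]=big
v=np.vstack([np.hstack([R["w3",0],R["w3",1]]),np.hstack([R["w4",0],R["w4",1]])])
cv2.imwrite("pics/v3.png",v[:,:,::-1])
E
```

```text
w4 0 [(18, 181, 72), (18, 180, 115), (18, 179, 197), (21, 39, 110), (20, 37, 150), (20, 37, 145), (21, 35, 140), (18, 179, 188), (21, 61, 192)]
w4 1 [(16, 138, 204), (17, 166, 163), (19, 173, 206), (19, 36, 175), (20, 34, 190), (22, 32, 199), (22, 34, 204), (18, 160, 209), (19, 174, 207)]
```

View pics/v3.png

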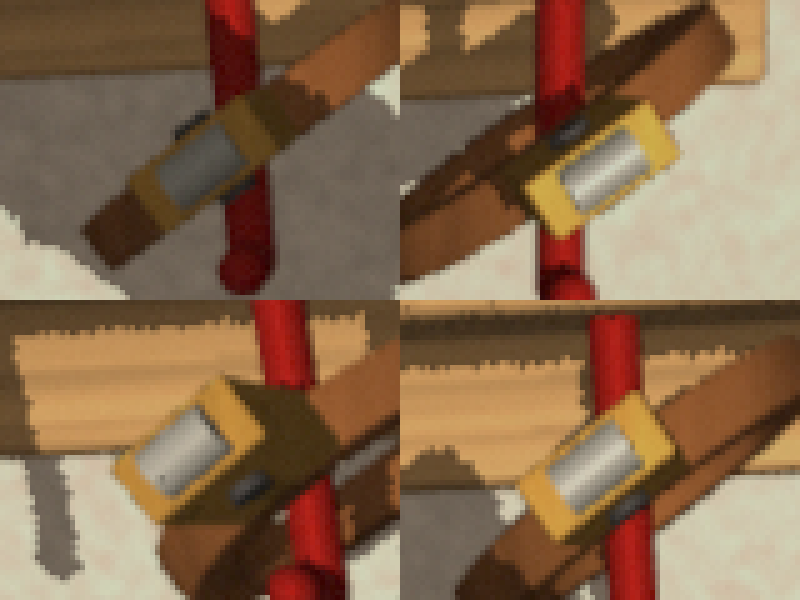

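```bash
python3 - <<'E'
from h import *
C={("w3",0):[(132,180),(243,97),(272,148),(175,228)],("w3",1):[(125,180),(245,100),(280,152),(155,238)],
("w4",0):[(113,165),(220,75),(265,135),(163,225)],("w4",1):[(120,185),(238,90),(280,150),(158,245)]}
O={("w3",0):(265,160),("w3",1):(379,150),("w4",0):(165,115),("w4",1):(281,102)}
q={k:np.array(v)/5+np.array(O[k])-[40,30] for k,v in C.items()}
for i in(0,1):
    cs={n:load(n)[1] for n in("w3","w4")}
    X,e=tri(*[(cs[n],q[n,i].mean(0)) for n in cs]); print(i,X,e)
    for n in cs:
        P=onz(cs[n],q[n,i],.178); d1=P[1]-P[0]; d2=P[2]-P[3]; d=d1+d2
        print(n,P.mean(0),np.linalg.norm(d1),np.linalg.norm(d2),np.linalg.norm(P[2]-P[1]),"ang",np.degrees(np.arctan2(d[1],d[0])))
# rack pegs/rail from w3: rail edge etc
E
```

```text
0 [0.5399 0.3201 0.1787] [0.00010773086571205548, 0.0001077308657119319]
w3 [0.5398 0.3202 0.178 ] 0.024739444360186935 0.022638580238615022 0.009892614655460527 ang 3.408723696526371
w4 [0.5395 0.3202 0.178 ] 0.02466056328557877 0.024226781884603414 0.011352168435436358 ang 2.86607997702311
1 [0.6276 0.2721 0.1758] [0.00010321975017025698, 0.00010321975017013382]
w3 [0.6273 0.2725 0.178 ] 0.02429035186373613 0.025788525077508093 0.010956186418994481 ang 1.2393609607290321
w4 [0.6275 0.2718 0.178 ] 0.02514475615784988 0.025955729449072415 0.011488214883790177 ang 2.60663874945466
```

```bash

python3 -m crank '[[[0,-0.05,0],9,1],[[0,-0.05,0],9,1],[[-0.02,-0.05,0],9,1],[[-0.02,-0.04,0],9,1],[[0,0,0],0,1],[[0,0,0],0,1]]'
python3 - <<'E'
from h import *
grab("wrist","w5")
E
python3 -m crank '[[[-0.04,0,0],0,1],[[-0.05,-0.04,0],0,1],[[0,0,0],0,1],[[0,0,0],0,1]]'
python3 - <<'E'
from h import *
im,c=grab("wrist","w6"); a,b=load("w5")
v=np.hstack([a[:400,100:500],im[:400,100:500]])[:,:,::-1]; cv2.imwrite("pics/v4.png",v)
E
```

```text
clock: 5.48
tool_pos: [0.5627, -0.0168, 0.3033]
tcp_rot: [108.8, 90.0, 21.6]
force: [-0.5, 1.0, -0.1]
grip_width: 0.998
clock: 6.02
tool_pos: [0.4746, -0.0562, 0.3032]
tcp_rot: [94.6, 90.0, 7.4]
force: [0.0, 0.2, 0.4]
grip_width: 0.998
```

View pics/v4.png

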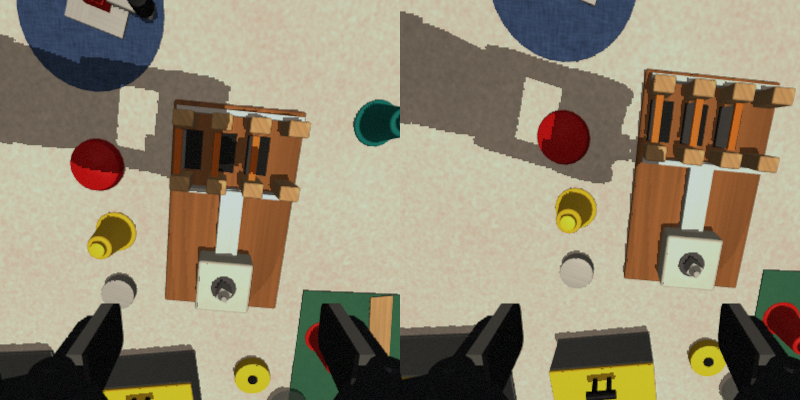

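```bash
python3 - <<'E'
from h import *
for n in("w5","w6"):
    im,c=load(n); h=cv2.cvtColor(np.ascontiguousarray(im),cv2.COLOR_RGB2HSV)
    for (u,v) in {"w5":[(283,117),(285,184)],"w6":[(360,78),(345,143),(440,90)]}[n]: print(n,h[v-6:v+7:4,u-6:u+7:4].reshape(-1,3).tolist())
    bs=blobs(im,(10,80,150),(22,175,255),30,(150,60,510,215))
    for b in bs[:14]:
        r=cv2.minAreaRect(b); M=cv2.moments(b); p=(M["m10"]/M["m00"],M["m01"]/M["m00"]); print(np.array(p),cv2.contourArea(b),onz(c,p,.08)[0][:2])
    for b in blobs(im,(15,5,170),(40,45,255),400,(250,220,520,330))[:2]:
        r=cv2.minAreaRect(b);P=onz(c,cv2.boxPoints(r),.065);print("gear",r,P.mean(0),np.linalg.norm(P[1]-P[0]),np.linalg.norm(P[2]-P[1]),np.degrees(np.arctan2(*(P[1]-P[0])[1::-1])))
E
```

```text
w5 [[16, 138, 89], [17, 138, 96], [16, 139, 92], [16, 137, 106], [17, 136, 92], [15, 136, 88], [16, 143, 93], [16, 145, 93], [16, 134, 93], [16, 133, 94], [16, 144, 94], [16, 140, 91], [16, 138, 96], [17, 142, 90], [16, 136, 88], [16, 136, 92]]
w5 [[16, 134, 95], [16, 145, 93], [16, 139, 103], [14, 141, 58], [17, 136, 92], [16, 136, 88], [16, 143, 105], [17, 132, 58], [16, 139, 88], [17, 132, 95], [18, 144, 87], [18, 65, 67], [16, 139, 81], [16, 137, 84], [16, 145, 88], [14, 39, 99]]
[365.6553 132.8546] 482.5 [0.6103 0.0601]
[351.8571 195.605 ] 357.0 [ 0.6003 -0.0124]
[399.4853 128.9222] 278.5 [0.6482 0.0663]
[389.4143 193.6595] 232.5 [ 0.6451 -0.0078]
[335.7943 125.2604] 164.5 [0.5759 0.0666]
[325.3927 183.818 ] 87.0 [0.5677 0.0001]
[295.7764 203.5589] 83.5 [ 0.5332 -0.0255]
[315.3917 205.7333] 40.0 [ 0.5571 -0.027 ]
gear ((384.4999694824219, 274.5), (268.99993896484375, 108.99998474121094), 0.0) [ 0.6546 -0.1239  0.065 ] 0.15994583308487478 0.3429708241675533 89.21898014204568
w6 [[20, 54, 147], [14, 141, 148], [12, 168, 135], [13, 176, 120], [17, 132, 95], [16, 135, 192], [16, 136
[... 641 characters left out ...]
[16, 137, 186]]
[414.139  191.9564] 340.5 [ 0.5863 -0.0436]
[404.845  88.716] 334.5 [0.5607 0.0688]
[364.6279  83.2002] 318.0 [0.5162 0.0721]
[483.746   95.3673] 309.0 [0.6483 0.0666]
[444.1401  91.2818] 307.0 [0.6041 0.0685]
[393.7598 156.6523] 256.0 [ 0.5571 -0.0039]
[430.9571 160.4131] 248.5 [ 0.6008 -0.0059]
[468.5549 163.9421] 247.5 [ 0.6453 -0.0077]
[359.7604 191.4505] 185.0 [ 0.5212 -0.0463]
[378.9361 194.9347] 122.5 [ 0.5446 -0.0494]
[340.2147 200.1699] 104.0 [ 0.4986 -0.0581]
[372.3397 192.4599] 79.0 [ 0.5364 -0.0468]
[364.0188 149.8732] 35.5 [0.5219 0.002 ]
gear ((384.5, 274.5), (109.0, 269.0), 90.0) [ 0.5665 -0.1632  0.065 ] 0.3429101338836475 0.16232601659328755 2.895974212429465
```

The block tops give 44.0 mm spacing and agree between the views. The press origin is (0.5807, 0.0321) with yaw -2.5°. I'll fetch hoop A now.

```bash

python3 -m crank '[[[0.0083,0.047,0],0,0.6],[[0.0083,0.047,0],0,0.6],[[0.008,0.047,0],0,0.6],[[0.008,0.047,0],0,0.6],[[0.008,0.047,0],0,0.6],[[0.008,0.047,0],0,0.6],[[0.008,0.047,0],0,0.6],[[0.0083,0.0473,0],0,0.6],[[0,0,-0.05],0,0.6],[[0,0,0],0,0.6],[[0,0,0],0,0.6]]'
python3 - <<'E'
from h import *
im,c=grab("wrist","w7"); P=np.array([.5399,.3201,.178]); print(proj(c,P)); p=proj(c,P)[0].astype(int)
cv2.imwrite("pics/v5.png",cv2.resize(np.ascontiguousarray(im[100:400,120:520,::-1]),(800,600)))
s=bot.get_state();print(s["tool_pos"],s["tcp_rot"],s["grip_width"])
E
```

```text
clock: 7.45
tool_pos: [0.5393, 0.3199, 0.2544]
tcp_rot: [115.0, 89.9, 27.8]
force: [0.3, 0.8, 1.5]
grip_width: 0.601
[[321.5311 232.8546]]
[0.5395 0.3198 0.255 ] [114.7369  89.8555  27.6057] 0.5979390458543556
```

View pics/v5.png

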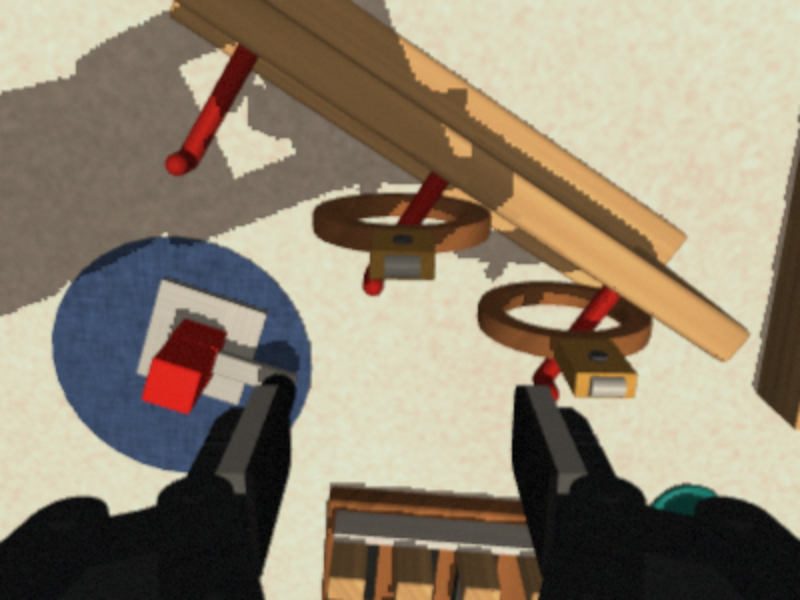

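The brass projects to (321,234), where it was predicted, and it is square to the jaws.

```bash

python3 -m crank '[[[0.0005,0,-0.03],0,0.6],[[0,0,-0.03],0,0.6],[[0,0,-0.03],0,0.6],[[0,0,-0.018],0,0.6],[[0,0,0],0,0.6],[[0,0,0],0,0],[[0,0,0],0,0],[[0,0,0],0,0],[[0,0,0],0,0],[[0,0,0.011],0,0],[[0,0,0.011],0,0],[[0,0,0.011],0,0]]' 50
python3 -m crank '[[[0,0,0],0,0],[[0,0,0],0,0]]'
```

```text
clock: 9.0
tool_pos: [0.5394, 0.3195, 0.1792]
tcp_rot: [113.2, 90.0, 26.1]
force: [-0.3, 0.1, 0.2]
grip_width: -0.0
clock: 9.25
tool_pos: [0.5391, 0.3193, 0.1778]
tcp_rot: [-68.5, 90.0, -155.6]
force: [1.2, 1.0, -0.8]
grip_width: -0.003
```

```bash

python3 - <<'E'
from h import *
im,c=grab("wrist","w8"); im2,c2=grab("side","s8"); 
v=np.hstack([cv2.resize(np.ascontiguousarray(im[120:420,120:520]),(400,300)),cv2.resize(np.ascontiguousarray(im2[130:280,260:460]),(400,300))])
cv2.imwrite("pics/v6.png",v[:,:,::-1])
E
```

```text
(no output)
```

View pics/v6.png

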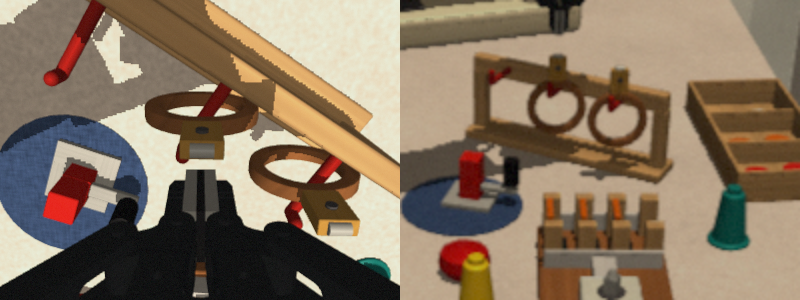

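Both hoops still hang undisturbed, so the fingers shut above the brass. The fingertips look higher than the reported TCP. I'll check that by drawing the TCP and points behind it into the views.

```bash

python3 - <<'E'
from h import *
s=bot.get_state(); T=s["tool_pos"]; print(T,s["grip_width"])
v=[]
for n,im,c in(("wrist",)+load("w8"),("side",)+load("s8")):
    im=np.ascontiguousarray(im)
    pts=[T+[0,0,a] for a in(0,.02,.04,.06)]; p=proj(c,pts); print(n,p)
    k=3 if n=="wrist" else 6
    x,y=p[1].astype(int); h0=50 if k==6 else 100; w0=33 if k==6 else 66
    crop=cv2.resize(im[y-h0:y+h0,x-w0:x+w0],None,fx=k,fy=k,interpolation=cv2.INTER_CUBIC)
    for (a,b) in p:
        cv2.drawMarker(crop,(int((a-x+w0+.5)*k),int((b-y+h0+.5)*k)),(0,255,0),cv2.MARKER_CROSS,8,1)
    v.append(crop)
v=np.hstack(v); print(v.shape); cv2.imwrite("pics/v7.png",v[:,:,::-1])
E
```

```text
[0.539  0.3192 0.1775] -0.0012507770439751818
wrist [[320.8858 271.1329]
 [320.9482 286.2335]
 [321.0255 304.9236]
 [321.1237 328.6558]]
side [[338.2926 158.5511]
 [338.4693 152.2239]
 [338.6482 145.8201]
 [338.8292 139.3383]]
(600, 792, 3)
```

View pics/v7.png

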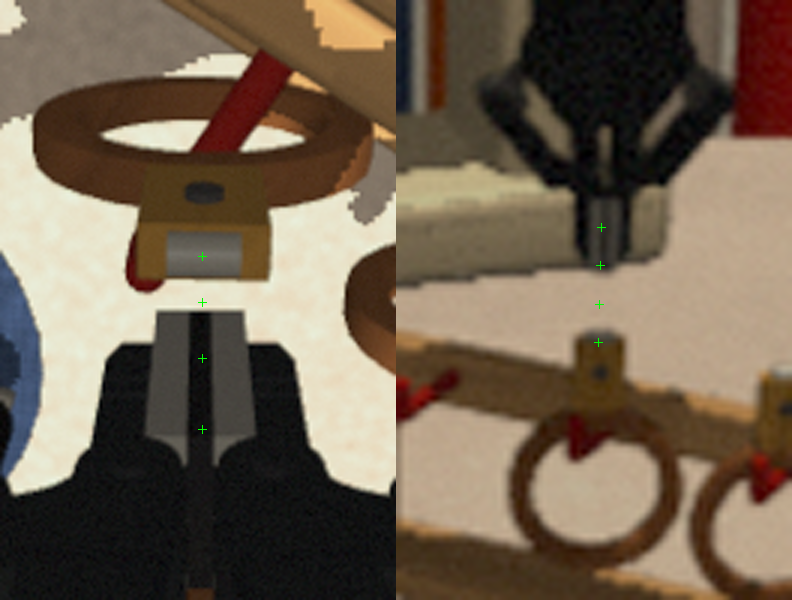

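The real fingertips are about 40 mm behind the reported TCP: the side view puts them at +0.039 and the wrist view at +0.045. So everything has to go about 40 mm lower. I'll descend again and grip.

```bash

python3 -m crank '[[[0.001,0.001,0],0,0.6],[[0,0,0],0,0.6],[[0,0,0],0,0.6],[[0,0,-0.03],0,0.6],[[0,0,-0.03],0,0.6],[[0,0,-0.01],0,0.6],[[0,0,0],0,0.6],[[0,0,0],0,0],[[0,0,0],0,0],[[0,0,0],0,0],[[0,0,0],0,0]]' 50
```

```text
clock: 10.72
tool_pos: [0.541, 0.3208, 0.1093]
tcp_rot: [114.4, 89.9, 27.3]
force: [-0.1, 0.9, 6.2]
grip_width: 0.295
```

```bash

python3 -m crank '[[[0,0,0.011],0,0],[[0,0,0.011],0,0],[[0,0,0.011],0,0],[[0,0,0],0,0],[[-0.008,-0.014,0],0,0],[[-0.01,-0.017,0],0,0],[[-0.01,-0.017,0],0,0],[[-0.01,-0.017,0],0,0],[[-0.01,-0.017,0],0,0],[[0,0,0],0,0],[[0,0,0],0,0]]'
python3 - <<'E'
from h import *
im,c=grab("side","s9"); im2,c2=grab("wrist","w9")
v=np.hstack([cv2.resize(np.ascontiguousarray(im[130:280,260:460]),(400,300)),cv2.resize(im2,(400,300))])
cv2.imwrite("pics/v8.png",v[:,:,::-1])
E
```

```text
clock: 12.1
tool_pos: [0.4926, 0.2388, 0.141]
tcp_rot: [126.7, 90.0, 39.6]
force: [-0.3, 0.1, -0.5]
grip_width: 0.298
```

View pics/v8.png

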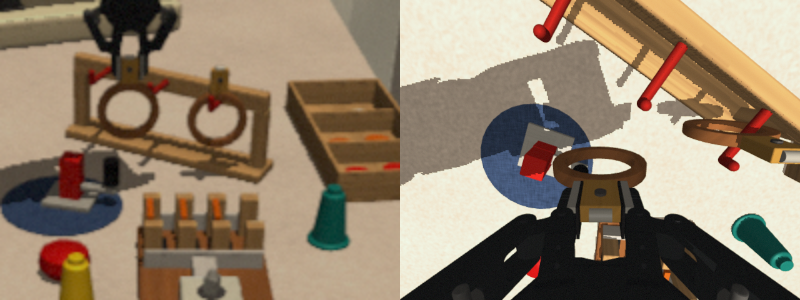

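The hoop is clear of the peg, and the other hoop and the crank are unmoved. The held brass projects to v≈342, which puts it on the reported TCP axis, so no side offset is needed. Now to the -x slot.

```bash

python3 -m crank '[[[0,0,0.03],0,0],[[0,0,0.03],0,0],[[0.0055,-0.0256,0],10.6,0],[[0.0055,-0.0256,0],10.6,0],[[0.0055,-0.0256,0],10.6,0],[[0.0055,-0.0256,0],10.6,0],[[0.0055,-0.0256,0],10.6,0],[[0.0055,-0.0256,0],10.6,0],[[0.0055,-0.0256,0],10.6,0],[[0.0055,-0.0256,0],10.6,0],[[0,0,0],0,0],[[0,0,0],0,0]]'
python3 - <<'E'
from h import *
s=bot.get_state(); print(s["tool_pos"],s["tcp_rot"][2]-s["tcp_rot"][0]-270,s["joint_positions"])
im,c=grab("wrist","w10"); im2,c2=grab("side","s10")
v=np.hstack([im[160:460,120:520],cv2.resize(np.ascontiguousarray(im2[180:330,260:460]),(400,300))])
cv2.imwrite("pics/v9.png",v[:,:,::-1])
E
```

```text
clock: 13.7
tool_pos: [0.5363, 0.0342, 0.2008]
tcp_rot: [143.9, 90.0, 141.4]
force: [1.3, 0.3, -1.0]
grip_width: 0.292
[0.5363 0.0342 0.2008] -272.5023773357603 [ -1.3193  18.3186  95.9823   0.0144  65.7163 -88.8228]
```

View pics/v9.png

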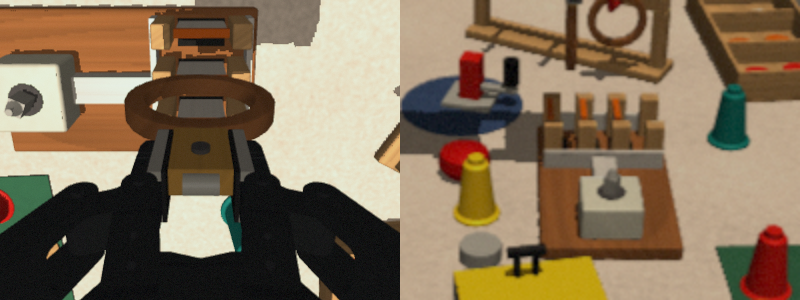

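```bash

python3 -m crank '[[[0.0004,0,-0.03],0,0],[[0,0,-0.03],0,0],[[0,0,-0.02],0,0],[[0,0,-0.015],0,0],[[0,0,-0.013],0,0],[[0,0,-0.012],0,0],[[0,0,0],0,0],[[0,0,0],0,0]]'
```

```text
clock: 14.8
tool_pos: [0.537, 0.0335, 0.0814]
tcp_rot: [1.0, 90.0, -1.4]
force: [-0.1, -0.5, -0.7]
grip_width: 0.297
```

```bash

python3 -m crank '[[[0,0,-0.003],0,0],[[0,0,0],0,0],[[0,0,0],0,0.45],[[0,0,0],0,0.55],[[0,0,0],0,0.55],[[0,0,0.02],0,0.55],[[0,0,0.05],0,0.55],[[0,0,0.05],0,0.55],[[0,0,0.03],0,0.55]]'
python3 -m crank '[[[0.01,0.024,0.01],-10.6,0.6],[[0.01,0.024,0.01],-10.6,0.6],[[0.01,0.024,0],-10.6,0.6],[[0.01,0.024,0],-10.6,0.6],[[0.01,0.024,0],-10.6,0.6],[[0.01,0.024,0],-10.6,0.6],[[0.01,0.024,0],-10.6,0.6],[[0.01,0.024,0],-10.6,0.6],[[0.01,0.024,0],-1,0.6],[[0,0.024,0],0,0.6],[[0,0,0],0,0.6],[[0,0,0],0,0.6]]'
python3 - <<'E'
from h import *
s=bot.get_state(); print(s["tool_pos"],s["tcp_rot"][2]-s["tcp_rot"][0]-270)
im,c=grab("wrist","w11"); im2,c2=grab("top","t11"); im3,c3=grab("side","s11")
print(proj(c,[.6276,.2721,.178]))
# standing hoop in top view: brass top expected
p=proj(c2,[.5367,.034,.146])[0]; q=proj(c3,[.5367,.034,.146])[0]; print("exp",p,q)
for n,i,cc,(u,v) in(("top",im2,c2,p),("side",im3,c3,q)):
    h=cv2.cvtColor(np.ascontiguousarray(i),cv2.COLOR_RGB2HSV); u,v=int(round(u)),int(round(v))
    x=blobs(i,(15,130,110),(24,215,255),3,(u-20,v-20,u+20,v+20))
    for b in x[:3]: print(n,cv2.boundingRect(b),cv2.contourArea(b))
h=cv2.cvtColor(np.ascontiguousarray(im),cv2.COLOR_RGB2HSV); x=blobs(im,(17,150,150),(24,215,255),30)
for b in x[:4]: print("w",cv2.boundingRect(b),cv2.contourArea(b))
E
```

```text
clock: 15.92
tool_pos: [0.5372, 0.0336, 0.2306]
tcp_rot: [0.9, 89.8, -1.4]
force: [-0.4, -0.1, -0.7]
grip_width: 0.55
clock: 17.42
tool_pos: [0.6264, 0.2733, 0.248]
tcp_rot: [-31.1, 90.0, -119.2]
force: [-0.2, 0.3, -0.5]
grip_width: 0.597
[0.6264 0.2733 0.248 ] -358.0965155241617
[[322.3024 236.8611]]
exp [293.9586 207.9135] [345.0593 212.0259]
top (297, 206, 4, 6) 7.5
top (288, 206, 4, 6) 5.0
side (326, 201, 9, 5) 15.0
side (332, 227, 8, 3) 10.0
side (348, 227, 8, 3) 4.5
```

Hoop A's brass shows at top (294,209), against the expected (294,208). Now hoop B.

```bash

python3 -m crank '[[[0.001,-0.001,-0.04],0,0.6],[[0,0,-0.04],0,0.6],[[0,0,-0.04],0,0.6],[[0,0,-0.019],0,0.6],[[0,0,0],0,0.6],[[0,0,0],0,0],[[0,0,0],0,0],[[0,0,0],0,0],[[0,0,0],0,0]]' 50
```

```text
clock: 18.7
tool_pos: [0.6287, 0.2729, 0.111]
tcp_rot: [106.3, 89.8, 18.2]
force: [0.4, 0.2, 6.8]
grip_width: 0.294
```

```bash

python3 -m crank '[[[0,0,0.011],0,0],[[0,0,0.011],0,0],[[0,0,0.011],0,0],[[0,0,0],0,0],[[-0.008,-0.014,0],0,0],[[-0.01,-0.017,0],0,0],[[-0.01,-0.017,0],0,0],[[-0.01,-0.017,0],0,0],[[-0.01,-0.017,0],0,0],[[0,0,0],0,0],[[0,0,0.045],0,0],[[0,0,0.045],0,0]]'
python3 -m crank '[[[0.0055,-0.02,0],10.7,0],[[0.0055,-0.02,0],10.7,0],[[0.0055,-0.02,0],10.7,0],[[0.0055,-0.02,0],10.7,0],[[0.0055,-0.02,0],10.7,0],[[0.0055,-0.02,0],10.7,0],[[0.0055,-0.02,0],10.7,0],[[0.0055,-0.02,0],10.7,0],[[0,0,0],0,0],[[0,0,0],0,0]]'
python3 - <<'E'
from h import *
s=bot.get_state(); print(s["tool_pos"],s["tcp_rot"][2]-s["tcp_rot"][0]-270)
im,c=grab("wrist","w12"); im2,c2=grab("side","s12")
# held brass: grey/gold rows along column 320
h=cv2.cvtColor(np.ascontiguousarray(im),cv2.COLOR_RGB2HSV); print([(v,h[v,320].tolist()) for v in range(310,372,4)])
E
```

```text
clock: 20.2
tool_pos: [0.5797, 0.1911, 0.2328]
tcp_rot: [-87.1, 89.9, -175.2]
force: [1.2, 0.3, -0.7]
grip_width: 0.293
clock: 21.45
tool_pos: [0.6237, 0.0314, 0.2318]
tcp_rot: [137.8, 90.0, 135.1]
force: [0.5, 0.1, -0.6]
grip_width: 0.295
[0.6237 0.0314 0.2318] -272.7134910837607
[(310, [15, 37, 41]), (314, [18, 172, 74]), (318, [16, 163, 75]), (322, [18, 183, 74]), (326, [18, 179, 74]), (330, [18, 184, 101]), (334, [25, 37, 83]), (338, [20, 32, 95]), (342, [23, 29, 107]), (346, [20, 30, 103]), (350, [18, 35, 95]), (354, [28, 35, 221]), (358, [25, 35, 228]), (362, [29, 30, 227]), (366, [31, 27, 229]), (370, [26, 34, 228])]
```

```bash

python3 -m crank '[[[0.001,-0.001,-0.03],0.2,0],[[0,0,-0.03],0,0],[[0,0,-0.03],0,0],[[0,0,-0.02],0,0],[[0,0,-0.015],0,0],[[0,0,-0.013],0,0],[[0,0,-0.012],0,0],[[0,0,0],0,0],[[0,0,0],0,0]]'
```

```text
clock: 22.68
tool_pos: [0.625, 0.0295, 0.0825]
tcp_rot: [-0.1, 89.9, -2.4]
force: [0.9, -0.1, -0.8]
grip_width: 0.295
```

```bash

python3 -m crank '[[[0,0,-0.003],0,0],[[0,0,0],0,0],[[0,0,0],0,0.45],[[0,0,0],0,0.55],[[0,0,0],0,0.55],[[0,0,0.02],0,0.55],[[0,0,0.05],0,0.55],[[0,0,0.05],0,0.55],[[-0.02,-0.055,0.01],0,0.6],[[-0.02,-0.06,0],0,0.6],[[0,-0.055,0],0,0.6],[[0,0,0],0,0.6]]'
python3 -m crank '[[[0,0,0],0,0.6],[[0,0,0],0,0.6]]'
python3 - <<'E'
from h import *
s=bot.get_state(); print(s["tool_pos"],s["tcp_rot"][2]-s["tcp_rot"][0]-270)
im,c=grab("wrist","w13"); im2,c2=grab("top","t13")
p=proj(c2,[.6247,.0302,.146])[0]; print("exp",p); u,v=p.astype(int)
for b in blobs(im2,(15,120,90),(24,215,255),3,(u-20,v-14,u+20,v+14))[:3]: print(cv2.boundingRect(b))
print(proj(c,[[.5731,-.1427,.097],[.5731,-.1427,.065]]))
E
python3 -m crank '[[[-0.03,0.05,0],-2,0.6],[[-0.03,0.05,0],-2,0.6],[[-0.03,0.05,0],-2,0.6],[[-0.03,0.05,0],-2,0.6],[[-0.03,0.05,0],-2,0.6],[[-0.03,0.05,0],-2,0.6],[[-0.01,0.03,0],-3.5,0.6],[[0,0,0],0,0.6],[[0,0,0],0,0.6]]'
python3 - <<'E'
from h import *
s=bot.get_state(); print(s["tool_pos"],s["tcp_rot"][2]-s["tcp_rot"][0]-270)
im,c=grab("wrist","w14"); print(proj(c,[[.405,.208,.072],[.462,.19,.074]]))
b,_=load("w13"); q=proj(_,[.5731,-.1427,.097])[0].astype(int)
A=cv2.resize(np.ascontiguousarray(b[q[1]-60:q[1]+60,q[0]-50:q[0]+50]),(400,480),interpolation=cv2.INTER_CUBIC)
p=proj(c,[.43,.2,.05])[0].astype(int)
B=cv2.resize(np.ascontiguousarray(im[p[1]-120:p[1]+120,p[0]-100:p[0]+100]),(400,480))
print(q,p); cv2.imwrite("pics/v10.png",np.hstack([A,B])[:,:,::-1])
E
```

```text
clock: 24.18
tool_pos: [0.5845, -0.143, 0.209]
tcp_rot: [-63.8, 90.0, -66.4]
force: [-0.1, 0.6, 0.0]
grip_width: 0.603
clock: 24.42
tool_pos: [0.585, -0.1386, 0.209]
tcp_rot: [133.7, 90.0, 131.5]
force: [0.4, 0.2, 0.2]
grip_width: 0.601
[ 0.585  -0.1386  0.209 ] -272.23776384783963
exp [294.985  171.2285]
(289, 170, 4, 6)
(298, 171, 4, 4)
(309, 169, 5, 6)
[[315.9477 209.9835]
 [316.3522 202.5662]]
clock: 25.65
tool_pos: [0.395, 0.1902, 0.209]
tcp_rot: [-17.5, 90.0, -35.2]
force: [0.3, -0.6, 0.5]
grip_width: 0.597
[0.395  0.1902 0.209 ] -287.73237425777336
[[341.8796 219.8984]
 [341.0321 277.3986]]
[315 209] [340 238]
```

View pics/v10.png

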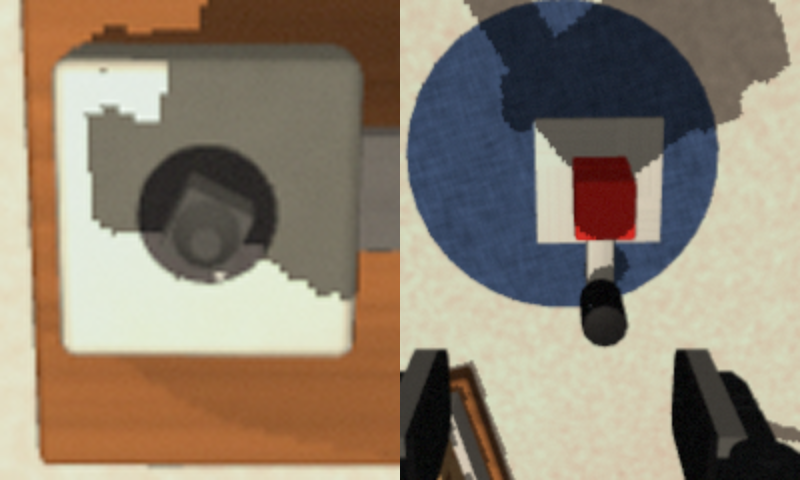

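Both hoops sit where expected in the top view. The shaft tip is at (316,209.5), against the predicted (316,210), and its face edge gives about 26° of clockwise pre-turn. The crank's foot is square with the image, so its yaw is about -17.7°.

```bash
python3 - <<'E'
from h import *
im,c=load("w14")
print("hub",onz(c,(342.75,223.5),.072),"knob",onz(c,(342,280.5),.074),"foot",onz(c,(340.2,208.2),.008))
f=lambda x,y:(240+x/2,118+y/2)
P=onz(c,[f(135,118),f(264,118),f(264,243),f(138,243)],.008); print(P, np.degrees(np.arctan2(*(P[1]-P[0])[1::-1])),np.linalg.norm(P[1]-P[0]))
im,c=load("t13")
for b in blobs(im,(172,150,60),(6,255,255),20,(205,250,245,290))[:2]:
    print(cv2.boundingRect(b)); print(proj(c,[.408,.207,.072]),proj(c,[.408,.207,.008]))
_,w=load("w13"); print("shaft",onz(w,(316.2,209.5),.097))
E
```

```text
hub [[0.4087 0.2078 0.072 ]] knob [[0.4656 0.19   0.074 ]] foot [[0.4083 0.209  0.008 ]]
[[0.3632 0.1844 0.008 ]
 [0.3851 0.253  0.008 ]
 [0.456  0.234  0.008 ]
 [0.4333 0.163  0.008 ]] 72.29310901937147 0.07201316109830065
(217, 264, 16, 14)
[[223.7969 269.4947]] [[228.0498 272.9492]]
shaft [[ 0.5727 -0.1425  0.097 ]]
```

```bash

python3 -m crank '[[[0.007,0.009,0],0,0.65],[[0.0066,0.009,-0.03],0,0.65],[[0,0,-0.04],0,0.65],[[0,0,-0.04],0,0.65],[[0,0,-0.04],0,0.65],[[0,0,-0.035],0,0.65],[[0,0,-0.03],0,0.65],[[0,0,0],0,0.65],[[0,0,0],0,0.65]]'

```

```text
clock: 26.82
tool_pos: [0.4094, 0.2085, -0.0052]
tcp_rot: [38.4, 89.9, 20.5]
force: [0.7, -0.3, 0.3]
grip_width: 0.65
```

```bash

python3 -m crank '[[[0,0,-0.002],0,0],[[0,0,0],0,0],[[0,0,0],0,0],[[0,0,0],0,0],[[0,0,0],0,0]]' 70
python3 -m crank '[[[0,0,0.03],0,0],[[0,0,0.04],0,0],[[0,0,0.05],0,0],[[0,0,0.05],0,0],[[0,0,0],0,0],[[0,0,0],0,0]]'
python3 - <<'E'
from h import *
s=bot.get_state(); print(s["tool_pos"],s["tcp_rot"][2]-s["tcp_rot"][0]-270,s["force"],s["moment"],s["joint_positions"])
E
```

```text
clock: 27.45
tool_pos: [0.4092, 0.2085, -0.0071]
tcp_rot: [38.6, 89.9, 20.8]
force: [-0.9, -1.2, 6.3]
grip_width: 0.345
clock: 28.2
tool_pos: [0.4077, 0.208, 0.1611]
tcp_rot: [-141.1, 89.9, -158.9]
force: [0.0, -0.8, -4.7]
grip_width: 0.342
[0.4077 0.208  0.1611] -287.81906162901265 [ 0.0151 -0.8087 -4.7434] [-0.041  -0.0003 -0.0168] [ 21.1936  12.844  109.6437   0.0002  57.5919 -50.9874]
```

```bash

python3 -m crank '[[[0,-0.01,0.04],0,0],[[0.015,-0.045,0],-2,0],[[0.015,-0.045,0],-2,0],[[0.02,-0.045,0],-2,0],[[0.02,-0.045,0],-2,0],[[0.02,-0.045,0],-2,0],[[0.025,-0.045,0],-0.8,0],[[0.025,-0.04,0],0,0],[[0.025,-0.03,0],0,0],[[0,0,0],0,0],[[0,0,0],0,0]]'
python3 - <<'E'
from h import *
s=bot.get_state(); print(s["tool_pos"],s["tcp_rot"][2]-s["tcp_rot"][0]-270,s["force"],s["grip_width"])
im,c=grab("wrist","w15"); im2,c2=grab("side","s15")
v=np.hstack([cv2.resize(im[120:,:],(400,225)),cv2.resize(np.ascontiguousarray(im2[150:300,260:527]),(400,225))])
cv2.imwrite("pics/v11.png",cv2.resize(v,(800,450))[:,:,::-1])
E
```

```text
clock: 29.58
tool_pos: [0.5725, -0.1412, 0.2001]
tcp_rot: [-172.3, 89.8, 159.1]
force: [0.3, -0.0, -3.6]
grip_width: 0.344
[ 0.5725 -0.1412  0.2001] 61.369771017285984 [ 0.255  -0.0147 -3.6451] 0.34447792130755733
```

```bash

python3 -m crank '[[[0.0003,-0.0008,-0.04],0,0],[[0,0,-0.04],0,0],[[0,0,-0.02],0,0],[[0,0,-0.01],0,0],[[0,0,0],0,0],[[0,0,0],0,0],[[0,0,-0.005],0,0],[[0,0,-0.004],0,0],[[0,0,0],0,0]]'
python3 - <<'E'
from h import *
for i in range(3):
    s=bot.get_state(); print(s["tool_pos"],s["force"],s["moment"]); vision.camera("top")
E
```

```text
clock: 30.8
tool_pos: [0.5736, -0.1425, 0.0826]
tcp_rot: [-168.6, 90.0, 162.8]
force: [-1.0, 0.3, -4.2]
grip_width: 0.337
[ 0.5736 -0.1425  0.0826] [-0.9781  0.3407 -4.214 ] [ 0.0146 -0.0065 -0.0279]
[ 0.5737 -0.1425  0.0828] [-0.2149 -0.2254 -4.3743] [ 0.0213 -0.0018 -0.0369]
[ 0.5738 -0.1425  0.083 ] [ 0.3308  0.03   -3.9896] [ 0.0308 -0.0112  0.0009]
```

```bash

python3 -m crank '[[[-0.0004,0,-0.003],0,0],[[0,0,-0.003],0,0],[[0,0,-0.003],0,0],[[0,0,0],0,0]]'
python3 -m crank '[[[0,0,-0.003],0,0],[[0,0,-0.003],0,0],[[0,0,0],0,0]]'
```

```text
clock: 31.45
tool_pos: [0.5732, -0.1425, 0.0737]
tcp_rot: [-168.8, 90.0, 162.6]
force: [-0.6, -0.0, -5.4]
grip_width: 0.338
clock: 31.82
tool_pos: [0.5732, -0.1425, 0.0677]
tcp_rot: [-170.1, 90.0, 161.3]
force: [0.2, -0.1, -3.6]
grip_width: 0.342
```

Sliding on freely. Going home.

```bash

python3 -m crank '[[[0,0,-0.003],0,0],[[0,0,-0.003],0,0],[[0,0,-0.002],0,0],[[0,0,0],0,0]]'
python3 -m crank '[[[0,0,-0.0015],0,0],[[0,0,0],0,0]]'
```

```text
clock: 32.33
tool_pos: [0.5733, -0.1425, 0.0598]
tcp_rot: [-160.0, 90.0, 171.3]
force: [0.1, 0.1, -4.0]
grip_width: 0.345
clock: 32.58
tool_pos: [0.5734, -0.1425, 0.0584]
tcp_rot: [-156.6, 90.0, 174.8]
force: [0.2, -0.5, -4.2]
grip_width: 0.344
```

```bash

python3 -m crank '[[[0,0,-0.0015],0,0],[[0,0,0],0,0],[[0,0,0],0,0.65],[[0,0,0],0,0.65],[[0,0,0],0,0.65],[[0,0,0.03],0,0.65],[[0,0,0.04],0,0.65],[[0,0,0.04],0,0.65],[[0,0,0],0,0.65]]'
python3 - <<'E'
from h import *
s=bot.get_state(); print(s["tool_pos"],s["force"])
im,c=grab("top","t16"); S=np.array([.5731,-.1426])
print("hubtop exp",proj(c,[*S,.137]),"knob exp",proj(c,[.6258,-.1713,.139]))
im,c=grab("wrist","w16"); print(proj(c,[*S,.137]),proj(c,[.6258,-.1713,.139]))
for b in blobs(im,(172,120,40),(6,255,255),200)[:3]: print("red",cv2.boundingRect(b),cv2.contourArea(b))
cv2.imwrite("pics/v12.png",im[:,:,::-1])
E
python3 - <<'E'
import numpy as np
S=np.array([573.1,-142.6]);t=np.radians(-28.6-10*np.arange(0,38));P=S+60*np.c_[np.cos(t),np.sin(t)];
print("\n".join(f"{i} {a[0]:.1f} {a[1]:.1f}" for i,a in enumerate(np.diff(P,axis=0))))
E
```

```text
clock: 33.7
tool_pos: [0.575, -0.1431, 0.1701]
tcp_rot: [9.8, 89.7, -18.8]
force: [0.6, -0.6, -0.8]
grip_width: 0.654
[ 0.575  -0.1431  0.1701] [ 0.5574 -0.5703 -0.7667]
hubtop exp [[369.6366 191.8405]] knob exp [[381.0193 169.5995]]
[[321.0748 252.691 ]] [[321.0531 332.2909]]
red (298, 210, 45, 64) 2583.5
red (284, 350, 48, 69) 2343.0
0 -5.8 -8.7
1 -7.2 -7.6
2 -8.4 -6.2
3 -9.4 -4.7
4 -10.0 -3.0
5 -10.4 -1.2
6 -10.4 0.7
7 -10.2 2.5
8 -9.6 4.2
9 -8.7 5.8
10 -7.6 7.2
11 -6.2 8.4
12 -4.7 9.4
13 -3.0 10.0
14 -1.2 10.4
15 0.7 10.4
16 2.5 10.2
17 4.2 9.6
18 5.8 8.7
19 7.2 7.6
20 8.4 6.2
21 9.4 4.7
22 10.0 3.0
23 10.4 1.2
24 10.4 -0.7
25 10.2 -2.5
26 9.6 -4.2
27 8.7 -5.8
28 7.6 -7.2
29 6.2 -8.4
30 4.7 -9.4
31 3.0 -10.0
32 1.2 -10.4
33 -0.7 -10.4
34 -2.5 -10.2
35 -4.2 -9.6
36 -5.8 -8.7
```

View pics/v12.png

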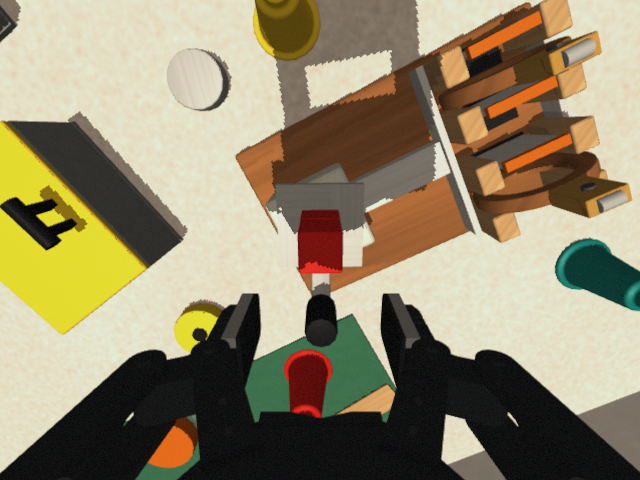

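The crank sits on the gearbox with its hub at (320,250) and knob at (321,330), matching the predictions for fully home. Both hoops stand in their slots. Next I'll take the knob.

```bash

python3 -m crank '[[[0.025,-0.0142,0],0,0.6],[[0.026,-0.0142,0],0,0.6],[[0,0,0],0,0.6],[[0,0,-0.04],0,0.6],[[0,0,-0.04],0,0.6],[[0,0,-0.027],0,0.6],[[0,0,0],0,0.6],[[0,0,0],0,0],[[0,0,0],0,0],[[0,0,0],0,0],[[0,0,0],0,0]]' 40
python3 -m crank '[[[0,0,0],0,0]]'
```

```text
clock: 35.17
tool_pos: [0.6252, -0.1712, 0.0613]
tcp_rot: [9.8, 89.9, -18.8]
force: [-0.2, -0.3, 6.7]
grip_width: 0.272
clock: 35.3
tool_pos: [0.6251, -0.1712, 0.0613]
tcp_rot: [9.7, 89.9, -19.0]
force: [0.0, -0.8, 6.6]
grip_width: 0.273
```

```bash

python3 -m crank '[[[-0.0058,-0.0087,0],0,0],[[-0.0072,-0.0076,0],0,0],[[-0.0084,-0.0062,0],0,0],[[-0.0094,-0.0047,0],0,0],[[-0.0100,-0.0030,0],0,0],[[-0.0104,-0.0012,0],0,0],[[0,0,0],0,0]]'
```

```text
clock: 36.17
tool_pos: [0.5735, -0.2018, 0.0612]
tcp_rot: [49.0, 89.9, 20.4]
force: [-2.5, 4.6, 8.4]
grip_width: 0.271
```

```bash

python3 -m crank '[[[-0.0104,0.0007,0],0,0],[[-0.0102,0.0025,0],0,0],[[-0.0096,0.0042,0],0,0],[[-0.0087,0.0058,0],0,0],[[-0.0076,0.0072,0],0,0],[[-0.0062,0.0084,0],0,0],[[-0.0047,0.0094,0],0,0],[[-0.0030,0.0100,0],0,0],[[-0.0012,0.0104,0],0,0],[[0,0,0],0,0]]'
```

```text
clock: 37.42
tool_pos: [0.512, -0.1436, 0.0612]
tcp_rot: [2.3, 89.9, -26.3]
force: [-1.3, 1.4, 12.3]
grip_width: 0.269
```

```bash

python3 -m crank '[[[0.0007,0.0104,0],0,0],[[0.0025,0.0102,0],0,0],[[0.0042,0.0096,0],0,0],[[0.0058,0.0087,0],0,0],[[0.0072,0.0076,0],0,0],[[0.0084,0.0062,0],0,0],[[0.0094,0.0047,0],0,0],[[0.0100,0.0030,0],0,0],[[0.0104,0.0012,0],0,0],[[0,0,0],0,0]]'
```

```text
clock: 38.67
tool_pos: [0.5709, -0.0814, 0.0612]
tcp_rot: [53.0, 89.9, 24.4]
force: [-0.3, 4.5, 12.1]
grip_width: 0.266
```

```bash

python3 -m crank '[[[0.0104,-0.0007,0],0,0],[[0.0102,-0.0025,0],0,0],[[0.0096,-0.0042,0],0,0],[[0.0087,-0.0058,0],0,0],[[0.0076,-0.0072,0],0,0],[[0.0062,-0.0084,0],0,0],[[0.0047,-0.0094,0],0,0],[[0.0030,-0.0100,0],0,0],[[0,0,0],0,0]]'
python3 -m crank '[[[0.0012,-0.0104,0],0,0],[[-0.0007,-0.0104,0],0,0],[[0,0,0],0,0]]'
```

```text
clock: 39.8
tool_pos: [0.6314, -0.1306, 0.0613]
tcp_rot: [19.7, 89.9, -9.0]
force: [0.3, 0.3, 8.9]
grip_width: 0.266
clock: 40.17
tool_pos: [0.6316, -0.1514, 0.0612]
tcp_rot: [18.7, 89.9, -9.9]
force: [-0.5, -0.2, 9.1]
grip_width: 0.273
```

```bash

python3 -m crank '[[[-0.0010,-0.0051,0],0,0],[[-0.0014,-0.0050,0],0,0],[[0,0,0],0,0]]'
python3 -m crank '[[[-0.0011,-0.0029,0],0,0],[[0,0,0],0,0]]'
python3 -m crank '[[[-0.0012,-0.0029,0],0,0],[[0,0,0],0,0]]'
python3 -m crank '[[[-0.0013,-0.0028,0],0,0],[[0,0,0],0,0]]'
```

```text
clock: 40.55
tool_pos: [0.6292, -0.1609, 0.0612]
tcp_rot: [39.8, 89.9, 11.2]
force: [0.3, 3.6, 10.2]
grip_width: 0.266
clock: 40.8
tool_pos: [0.6282, -0.1635, 0.0612]
tcp_rot: [44.4, 89.9, 15.8]
force: [1.7, 3.5, 8.7]
grip_width: 0.271
clock: 41.05
tool_pos: [0.6271, -0.1664, 0.0612]
tcp_rot: [46.6, 89.9, 18.0]
force: [1.1, 5.2, 9.4]
grip_width: 0.271
clock: 41.3
tool_pos: [0.6257, -0.1691, 0.0612]
tcp_rot: [48.9, 89.9, 20.3]
force: [1.5, 3.7, 10.0]
grip_width: 0.269
```

```bash

python3 -m crank '[[[-0.0014,-0.0028,0],0,0],[[0,0,0],0,0]]'
python3 -m crank '[[[-0.0015,-0.0027,0],0,0],[[0,0,0],0,0]]'
python3 -m crank '[[[-0.0016,-0.0027,0],0,0],[[0,0,0],0,0]]'
```

```text
clock: 41.55
tool_pos: [0.6242, -0.1718, 0.0612]
tcp_rot: [56.6, 89.9, 27.9]
force: [0.3, 5.5, 9.5]
grip_width: 0.267
clock: 41.8
tool_pos: [0.6228, -0.1743, 0.0612]
tcp_rot: [65.1, 89.9, 36.5]
force: [1.4, 5.4, 10.1]
grip_width: 0.262
clock: 42.05
tool_pos: [0.6217, -0.176, 0.0612]
tcp_rot: [73.8, 89.8, 45.2]
force: [3.0, 11.8, 9.3]
grip_width: 0.269
```

```bash

python3 -m crank '[[[-0.0014,-0.0020,0],0,0],[[0,0,0],0,0]]'
python3 -m crank '[[[-0.0013,-0.0018,0],0,0],[[0,0,0],0,0]]'
python3 - <<'E'
from h import *
im,c=grab("wrist","w17"); im2,c2=grab("top","t17"); im0,c0=load("t13")
# orange plate tops in top view, before/after
for n,i,cc in(("before",im0,c0),("after",im2,c2)):
    for b in blobs(i,(7,150,60),(16,255,255),8,(280,165,312,240))[:6]:
        M=cv2.moments(b); p=(M["m10"]/M["m00"],M["m01"]/M["m00"]); print(n,np.array(p),cv2.boundingRect(b),onz(cc,p,.082)[0][:2])
E
```

```text
clock: 42.3
tool_pos: [0.6208, -0.1772, 0.0613]
tcp_rot: [73.5, 89.7, 44.9]
force: [7.0, 16.2, 8.6]
grip_width: 0.27
clock: 42.55
tool_pos: [0.62, -0.1783, 0.0614]
tcp_rot: [71.9, 89.7, 43.3]
force: [9.1, 19.8, 8.2]
grip_width: 0.268
before [294.5593 189.1163] (285, 187, 21, 5) [0.5998 0.0344]
before [293.9062 224.5   ] (284, 222, 21, 6) [0.5116 0.0374]
before [302.4023 207.3793] (298, 206, 8, 4) [0.5535 0.0161]
before [285.9877 207.0617] (284, 205, 5, 5) [0.5553 0.0558]
after [294.5274 181.3219] (284, 178, 23, 7) [0.6195 0.0341]
after [294.5899 199.3885] (284, 197, 23, 6) [0.574  0.0347]
after [294.1373 216.9412] (284, 215, 22, 5) [0.5303 0.0365]
```

Against the stop the force rises to 22 N. The plates moved 19–20 mm to +x from the pre-turned start, as expected for fully closed. I'll back off, let go of the knob and take the hub.

```bash

python3 -m crank '[[[0.0027,0.0038,0],0,0],[[0.0006,0.001,0],0,0],[[0,0,0],0,0]]'
python3 -m crank '[[[0,0,0],0,0.5],[[0,0,0],0,0.6],[[0,0,0],0,0.6],[[0,0,0.04],0,0.6],[[0,0,0.04],0,0.6],[[0,0,0.03],0,0.6],[[0,0,0],-3,0.6],[[0,0,0],-3,0.6]]'
python3 - <<'E'
from h import *
s=bot.get_state(); print(s["tool_pos"],s["tcp_rot"][2]-s["tcp_rot"][0]-270)
im,c=grab("wrist","w18"); cv2.imwrite("pics/w18.png",im[:,:,::-1])
print("hub,knob exp",proj(c,[[.5731,-.1426,.137],[.6217,-.1765,.139]]))
for b in blobs(im,(172,120,40),(6,255,255),300)[:4]: print("red",cv2.boundingRect(b),np.array(cv2.minAreaRect(b)[0]),cv2.minAreaRect(b)[1:])
K=cv2.inRange(cv2.cvtColor(im,cv2.COLOR_RGB2HSV),np.array([0,0,0]),np.array([180,255,45]))
p=proj(c,[.6217,-.1765,.139])[0].astype(int); k=K[p[1]-35:p[1]+25,p[0]-30:p[0]+30]; n,l,st,ce=cv2.connectedComponentsWithStats(k); print(p,[(st[i].tolist(),ce[i]) for i in range(1,n) if st[i][4]>60])
E
```

```text
clock: 43.02
tool_pos: [0.6214, -0.1764, 0.0611]
tcp_rot: [67.6, 90.0, 39.0]
force: [-1.9, 3.9, 10.0]
grip_width: 0.277
clock: 44.02
tool_pos: [0.6212, -0.1771, 0.1702]
tcp_rot: [2.2, 90.0, -32.5]
force: [-0.2, -1.0, -0.9]
grip_width: 0.598
[ 0.6212 -0.1771  0.1702] -304.72045356589285
hub,knob exp [[323.2595 163.0737]
 [322.7338 253.8368]]
red (302, 306, 50, 78) [326.5 344.5] ((77.0, 49.0), 90.0)
red (298, 135, 50, 53) [322.692  160.8404] ((50.686683654785156, 48.63924026489258), 87.1375961303711)
[322 253] [([18, 6, 34, 46, 1256], array([34.5549, 28.8551]))]
```

```bash

python3 -m crank '[[[-0.024,0.0172,0],0,0.65],[[-0.0241,0.0172,0],0,0.65],[[0,0,0],0,0.65],[[0,0,-0.04],0,0.65],[[0,0,-0.04],0,0.65],[[0,0,-0.033],0,0.65],[[0,0,0],0,0.65],[[0,0,0],0,0],[[0,0,0],0,0],[[0,0,0],0,0],[[0,0,0],0,0]]' 50
python3 -m crank '[[[0,0,0.006],0,0],[[0,0,0.008],0,0],[[0,0,0.01],0,0],[[0,0,0],0,0]]'
```

```text
clock: 45.45
tool_pos: [0.5745, -0.1429, 0.0587]
tcp_rot: [17.5, 89.8, -17.1]
force: [2.4, 1.4, 6.7]
grip_width: 0.347
clock: 45.95
tool_pos: [0.5731, -0.1427, 0.0816]
tcp_rot: [-0.9, 90.0, -35.5]
force: [-0.2, 0.1, -3.7]
grip_width: 0.352
```

```bash

python3 -m crank '[[[0,0,0.04],0,0],[[0,0,0.04],0,0],[[0,0,0.04],0,0],[[-0.025,0.03,0],0,0],[[-0.025,0.04,0],0,0],[[-0.025,0.045,0],0,0],[[-0.025,0.045,0],0,0],[[-0.025,0.045,0],0,0],[[-0.025,0.045,0],0,0],[[-0.025,0.045,0],0,0],[[0,0.045,0],0,0],[[0,0,0],0,0]]'
python3 -m crank '[[[0,0,-0.05],0,0],[[0,0,-0.05],0,0],[[0,0,-0.05],0,0],[[0,0,-0.03],0,0],[[0,0,-0.015],0,0],[[0,0,0],0,0],[[0,0,0],0,0]]'
```

```text
clock: 47.45
tool_pos: [0.3973, 0.1993, 0.2007]
tcp_rot: [-141.9, 90.0, -176.3]
force: [0.3, 0.1, -4.9]
grip_width: 0.346
clock: 48.32
tool_pos: [0.3989, 0.1975, 0.007]
tcp_rot: [53.5, 89.9, 18.9]
force: [0.4, 0.0, -3.0]
grip_width: 0.345
```

```bash

python3 -m crank '[[[0,0,-0.008],0,0],[[0,0,-0.004],0,0],[[0,0,0],0,0],[[0,0,0],0,0]]'
python3 -m crank '[[[0,0,-0.0015],0,0],[[0,0,0],0,0],[[0,0,0],0,0]]'
```

```text
clock: 48.82
tool_pos: [0.3982, 0.1974, -0.006]
tcp_rot: [53.8, 90.0, 19.2]
force: [-0.1, -0.5, -3.2]
grip_width: 0.346
clock: 49.2
tool_pos: [0.3987, 0.1972, -0.0064]
tcp_rot: [22.9, 89.9, -11.6]
force: [-3.0, -7.8, 20.1]
grip_width: 0.347
```

```bash

python3 -m crank '[[[0,0,0],0,0.5],[[0,0,0],0,0.65],[[0,0,0],0,0.65],[[0,0,0.03],0,0.65],[[0,0,0.05],0,0.65],[[0,0,0.06],0,0.65],[[0,0,0.06],0,0.65],[[0.006,-0.05,0],-8.7,0.65],[[0.006,-0.05,0],-8.7,0.65],[[0.006,-0.05,0],-8.7,0.65],[[0.006,-0.05,0],-8.7,0.65],[[0.006,-0.05,0],-8.7,0.65]]'
python3 -m crank '[[[0.008,-0.05,0],0,1],[[0.008,-0.05,0],0,1],[[0.008,-0.05,0],0,1],[[0.006,-0.05,0],0,1],[[0,-0.05,0],0,1],[[0,0,0],0,1],[[0,0,0],0,1]]'
python3 - <<'E'
from h import *
s=bot.get_state(); print(s["tool_pos"],s["tcp_rot"][2]-s["tcp_rot"][0]-270,s["joint_positions"])
im,c=grab("wrist","w19"); im2,c2=grab("top","t19")
for b in blobs(im2,(172,150,60),(6,255,255),20,(195,240,260,310))[:2]: print("hub top",cv2.boundingRect(b),proj(c2,[.3987,.1972,.072]))
for b in blobs(im,(22,150,60),(35,255,255),1500)[:2]:
    r=cv2.minAreaRect(b); P=onz(c,cv2.boxPoints(r),.078); print(r[0],P.mean(0),[np.linalg.norm(P[1]-P[0]),np.linalg.norm(P[2]-P[1])],np.degrees(np.arctan2(*(P[1]-P[0])[1::-1])),np.degrees(np.arctan2(*(P[2]-P[1])[1::-1])))
cv2.imwrite("pics/v13.png",im[:,:,::-1])
E
```

```text
clock: 50.7
tool_pos: [0.428, -0.0543, 0.1925]
tcp_rot: [82.8, 90.0, 4.4]
force: [1.5, 0.4, -0.4]
grip_width: 0.652
clock: 51.58
tool_pos: [0.4579, -0.3021, 0.1921]
tcp_rot: [-150.5, 89.9, 131.4]
force: [0.4, 0.1, 0.6]
grip_width: 1.0
[ 0.4579 -0.3021  0.1921] 11.864291226344449 [-38.2885  20.028   94.866    0.011   65.1605 -50.1574]
hub top (220, 267, 18, 17) [[227.8719 273.2639]]
(66.49998474121094, 260.4999694824219) [ 0.233  -0.3957  0.078 ] [np.float64(0.17959002192833598), np.float64(0.11473381595985271)] 85.71280792025499 11.8892185032152
(318.4105529785156, 273.25543212890625) [ 0.4669 -0.3554  0.078 ] [np.float64(0.11189555712282168), np.float64(0.15021751834997565)] 94.27524649126912 8.302869240119623
```

View pics/v13.png

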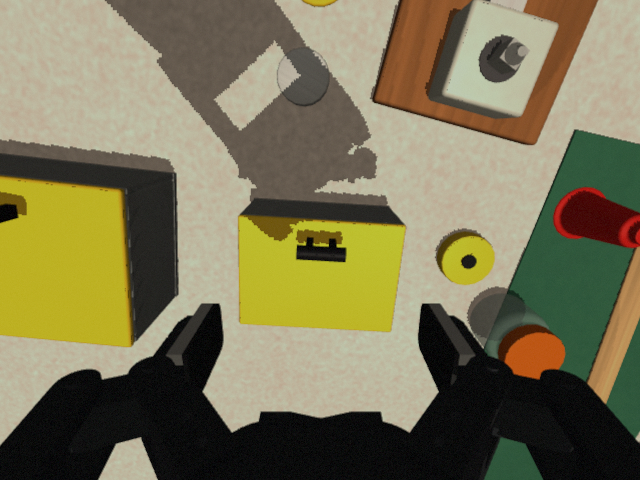

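```bash
python3 - <<'E'
from h import *
im,c=load("w19")
P=onz(c,[(239.5,213.5),(405.5,226),(390.5,331),(238.5,323)],.080); print(P[:,:2],P.mean(0))
for i in range(4):
    d=P[(i+1)%4]-P[i]; print(np.linalg.norm(d),np.degrees(np.arctan2(d[1],d[0])))
h=cv2.cvtColor(np.ascontiguousarray(im),cv2.COLOR_RGB2HSV)
k=cv2.inRange(h,np.array([0,0,0]),np.array([180,255,50])); k[:230]=0;k[275:]=0;k[:,:280]=0;k[:,360:]=0
cs,_=cv2.findContours(k,cv2.RETR_EXTERNAL,cv2.CHAIN_APPROX_NONE); b=max(cs,key=cv2.contourArea); r=cv2.minAreaRect(b); print(r,cv2.boundingRect(b))
t,ct=load("t19")
k=cv2.inRange(cv2.cvtColor(np.ascontiguousarray(t),cv2.COLOR_RGB2HSV),np.array([0,0,0]),np.array([180,255,60])); 
k[:225]=0;k[262:]=0;k[:,:432]=0;k[:,460:]=0
cs,_=cv2.findContours(k,cv2.RETR_EXTERNAL,cv2.CHAIN_APPROX_NONE); print([cv2.boundingRect(x) for x in cs])
for q in((297,251),(346,257),(321.5,254)): print(onz(c,q,.115)[0],onz(c,q,.111)[0],proj(ct,onz(c,q,.111)))
E
```

```text
[[ 0.3856 -0.3097]
 [ 0.5329 -0.2905]
 [ 0.5488 -0.398 ]
 [ 0.3996 -0.4201]] [ 0.4667 -0.3546  0.08  ]
0.14855774663050184 7.451557395149475
0.10864706652551998 -81.57525129328639
0.1509180993413055 -171.552061463161
0.11125683647781687 97.19807560262204
((320.7644348144531, 248.8722381591797), (47.77920150756836, 22.249422073364258), 3.2704882621765137) (297, 237, 48, 25)
[(432, 225, 28, 8)]
[ 0.442  -0.3211  0.115 ] [ 0.442  -0.3226  0.111 ] [[448.2072 247.3205]]
[ 0.482 -0.318  0.115] [ 0.4826 -0.3194  0.111 ] [[445.6762 230.2867]]
[ 0.4619 -0.3195  0.115 ] [ 0.4623 -0.321   0.111 ] [[446.9416 238.803 ]]
```

The lid measures 110 x 150 mm, centre (0.467, -0.355), yaw -82°. The bar is 41 mm long at (0.462, -0.320), right where the geometry puts it.

```bash

python3 -m crank '[[[0.002,-0.009,0],-2,0.85],[[0.0021,-0.0089,0],-1.9,0.85],[[0,0,0],0,0.85],[[0,0,-0.04],0,0.85],[[0,0,-0.04],0,0.85],[[0,0,-0.04],0,0.85],[[0,0,-0.02],0,0.85],[[0,0,0],0,0.85],[[0,0,0],0,0.85]]'
python3 - <<'E'
import numpy as np
# arc steps from th=0 to 98deg, in mm: horizontal along box x (0.139,-0.990), vertical
t=np.radians(21.8+np.arange(0,99,7)); x=-96.9*np.cos(t); z=96.9*np.sin(t)
for i,(dx,dz) in enumerate(zip(np.diff(x),np.diff(z))): print(i,f"{.139*dx:.1f} {-.990*dx:.1f} {dz:.1f}")
E
```

```text
clock: 52.8
tool_pos: [0.4627, -0.3209, 0.0535]
tcp_rot: [43.1, 89.9, -38.9]
force: [0.3, 0.1, 1.1]
grip_width: 0.851
0 0.7 -5.0 10.7
1 0.9 -6.3 10.0
2 1.0 -7.4 9.2
3 1.2 -8.5 8.2
4 1.3 -9.4 7.1
5 1.4 -10.2 5.9
6 1.5 -10.8 4.6
7 1.6 -11.3 3.2
8 1.6 -11.6 1.8
9 1.6 -11.7 0.4
10 1.6 -11.7 -1.1
11 1.6 -11.4 -2.5
12 1.6 -11.1 -3.9
13 1.5 -10.5 -5.2
```

```bash

python3 -m crank '[[[0,0,0],0,0],[[0,0,0],0,0],[[0,0,0],0,0],[[0,0,0],0,0],[[0,0,0],0,0]]' 35
python3 -m crank '[[[0.0007,-0.0050,0.0107],0,0],[[0.0009,-0.0063,0.0100],0,0],[[0,0,0],0,0]]'
```

```text
clock: 53.42
tool_pos: [0.4621, -0.3208, 0.0535]
tcp_rot: [-7.7, 90.0, -89.7]
force: [-4.8, 0.0, 8.1]
grip_width: 0.455
clock: 53.8
tool_pos: [0.4637, -0.3323, 0.0741]
tcp_rot: [18.7, 90.0, -63.4]
force: [-2.3, 3.0, 0.8]
grip_width: 0.456
```

```bash

python3 -m crank '[[[0.0010,-0.0074,0.0092],0,0],[[0.0012,-0.0085,0.0082],0,0],[[0.0013,-0.0094,0.0071],0,0],[[0.0014,-0.0102,0.0059],0,0],[[0.0015,-0.0108,0.0046],0,0],[[0.0016,-0.0113,0.0032],0,0],[[0,0,0],0,0]]'
python3 -m crank '[[[0.0016,-0.0116,0.0018],0,0],[[0.0016,-0.0117,0.0004],0,0],[[0.0016,-0.0117,-0.0011],0,0],[[0.0016,-0.0114,-0.0025],0,0],[[0.0016,-0.0111,-0.0039],0,0],[[0.0008,-0.0055,-0.0024],0,0],[[0,0,0],0,0]]'
```

```text
clock: 54.68
tool_pos: [0.4722, -0.3907, 0.1119]
tcp_rot: [32.6, 89.9, -49.5]
force: [0.5, 1.6, 2.0]
grip_width: 0.457
clock: 55.55
tool_pos: [0.4814, -0.454, 0.1038]
tcp_rot: [34.8, 89.8, -47.3]
force: [5.0, -0.1, 4.2]
grip_width: 0.459
```

```bash

python3 -m crank '[[[0,0,0],0,0.7],[[0,0,0],0,0.85],[[0,0,0],0,0.85],[[0,0,0.03],0,0.85],[[0,0,0.05],0,0.85],[[0,0,0.05],0,0.5],[[-0.02,0.034,0],0,0],[[-0.02,0.034,0],0,0],[[-0.0233,0.0326,0],0,0],[[0,0,0],0,0],[[0,0,0],0,0],[[0,0,0],0,0]]'
python3 - <<'E'
from h import *
s=bot.get_state(); print(s["tool_pos"],s["tcp_rot"][2]-s["tcp_rot"][0]-270)
im,c=grab("wrist","w20"); im2,c2=grab("top","t20"); im3,c3=grab("side","s20")
for n,i,cc in(("w",im,c),("t",im2,c2),("s",im3,c3)):
    for b in blobs(i,(42,110,40),(80,255,255),20)[:4]:
        M=cv2.moments(b); p=(M["m10"]/M["m00"],M["m01"]/M["m00"]); print(n,cv2.boundingRect(b),cv2.contourArea(b),onz(cc,p,.055)[0])
# flap in top/side: yellow
P=np.array([.4667,-.3546]);u=np.array([.139,-.990]); v=np.array([.990,.139])
print("ball off exp",P-.008*u-.0153*v,"on",P-.008*u+.0153*v)
for b in blobs(im3,(22,120,60),(35,255,255),150)[:4]: print("yellow side",cv2.boundingRect(b))
H=P+.055*u
for th in(80,90,95,100):
    t=np.radians(th); T=np.r_[H-u*.11*np.cos(t),.075+.11*np.sin(t)]; print(th,proj(c3,[T+np.r_[v*.075,0],T-np.r_[v*.075,0]]).round(0).tolist())
cv2.imwrite("pics/w20.png",im[:,:,::-1])
E
```

```text
clock: 57.05
tool_pos: [0.4176, -0.3525, 0.2335]
tcp_rot: [-26.9, 90.0, -108.9]
force: [-0.1, -0.5, -0.3]
grip_width: 0.0
[ 0.4176 -0.3525  0.2335] -352.03535498917034
w (487, 71, 153, 365) 23446.0 [ 0.7246 -0.3958  0.055 ]
w (610, 348, 30, 94) 1274.5 [ 0.8618 -0.5684  0.055 ]
w (341, 195, 23, 24) 400.5 [ 0.4512 -0.3487  0.055 ]
s (443, 303, 135, 177) 10646.5 [ 0.7598 -0.5779  0.055 ]
s (478, 302, 146, 175) 5582.5 [ 0.8884 -0.4915  0.055 ]
s (419, 304, 17, 30) 195.0 [ 0.6954 -0.2794  0.055 ]
ball off exp [ 0.4504 -0.3488] on [ 0.4807 -0.3446]
yellow side (137, 303, 110, 58)
yellow side (294, 299, 78, 54)
yellow side (287, 256, 23, 37)
yellow side (387, 332, 27, 24)
80 [[368.0, 293.0], [291.0, 301.0]]
90 [[371.0, 299.0], [292.0, 307.0]]
95 [[372.0, 302.0], [293.0, 310.0]]
100 [[373.0, 305.0], [294.0, 314.0]]
```

The green ball is at (0.451, -0.349), exactly the expected off position, and the guard stands about upright. Lowering the shut fingers beside the ball.

```bash

python3 -m crank '[[[0.0005,-0.0009,-0.05],0,0],[[0,0,-0.05],0,0],[[0,0,-0.05],0,0],[[0,0,-0.03],0,0],[[0,0,-0.02],0,0],[[0,0,-0.015],0,0],[[0,0,-0.015],0,0],[[0,0,0],0,0],[[0,0,0],0,0]]'
```

```text
clock: 58.32
tool_pos: [0.4181, -0.353, 0.0042]
tcp_rot: [36.3, 90.0, -45.7]
force: [0.6, 0.2, -0.3]
grip_width: -0.0
```

Clear. I'll push along the box's +y by 35 mm, then more in small steps until the stop.

```bash

python3 -m crank '[[[0.0069,0.001,0],0,0],[[0.0069,0.001,0],0,0],[[0.0069,0.001,0],0,0],[[0.0069,0.001,0],0,0],[[0.0050,0.0007,0],0,0],[[0,0,0],0,0]]'
python3 -m crank '[[[0.0020,0.0003,0],0,0],[[0,0,0],0,0]]'
python3 -m crank '[[[0.0020,0.0003,0],0,0],[[0,0,0],0,0]]'
```

```text
clock: 59.08
tool_pos: [0.451, -0.3479, 0.0036]
tcp_rot: [63.9, 90.0, -18.1]
force: [-0.6, 0.1, -0.1]
grip_width: 0.001
clock: 59.32
tool_pos: [0.4524, -0.3476, 0.0036]
tcp_rot: [-158.5, 90.0, 119.5]
force: [-0.6, -0.1, 0.2]
grip_width: 0.004
clock: 59.58
tool_pos: [0.4544, -0.3473, 0.0036]
tcp_rot: [-140.0, 90.0, 138.0]
force: [-1.2, -0.2, -1.0]
grip_width: -0.0
```

```bash

python3 -m crank '[[[0.0030,0.0004,0],0,0],[[0,0,0],0,0]]'
python3 -m crank '[[[0.0020,0.0003,0],0,0],[[0,0,0],0,0]]'
python3 -m crank '[[[0.0020,0.0003,0],0,0],[[0,0,0],0,0]]'
python3 - <<'E'
from h import *
im,c=grab("wrist","w21")
print("on/off proj",proj(c,[[.4807,-.3446,.055],[.4504,-.3488,.055]]))
for b in blobs(im,(42,110,40),(80,255,255),20,(200,100,480,420))[:4]:
    M=cv2.moments(b); p=(M["m10"]/M["m00"],M["m01"]/M["m00"]); print(cv2.boundingRect(b),cv2.contourArea(b),onz(c,p,.055)[0])
E
```

```text
clock: 59.82
tool_pos: [0.4552, -0.347, 0.0034]
tcp_rot: [-112.5, 89.7, 165.5]
force: [-15.5, -4.1, 4.8]
grip_width: -0.003
clock: 60.08
tool_pos: [0.4554, -0.3469, 0.0033]
tcp_rot: [-112.3, 89.6, 165.7]
force: [-26.1, -6.7, 9.2]
grip_width: -0.0
clock: 60.32
tool_pos: [0.4556, -0.3467, 0.0032]
tcp_rot: [-111.6, 89.4, 166.4]
force: [-38.1, -10.4, 15.4]
grip_width: 0.003
on/off proj [[377.9063 321.1998]
 [307.8432 320.6575]]
(353, 293, 56, 58) 2376.0 [ 0.4815 -0.3439  0.055 ]
```

The toggle is at its stop, and the ball measures (0.4815, -0.344), which is the on position. Next I'll back off and go back to the bar.

```bash

python3 -m crank '[[[-0.007,-0.001,0],0,0],[[-0.010,-0.0014,0],0,0],[[0,0,0.03],0,0],[[0,0,0.05],0,0],[[0,0,0.05],0,0],[[0,0,0.06],0,0],[[0,0,0.06],0,0.5],[[0.012,-0.036,0],0,0.85],[[0.012,-0.036,0],0,0.85],[[0.010,-0.034,0],0,0.85],[[0,0,0],0,0.85],[[0,0,0],0,0.85]]'
python3 - <<'E'
from h import *
s=bot.get_state(); print(s["tool_pos"],s["tcp_rot"][2]-s["tcp_rot"][0]-270)
im,c=grab("wrist","w22"); print(proj(c,[.4814,-.454,.163]))
h=cv2.cvtColor(np.ascontiguousarray(im),cv2.COLOR_RGB2HSV)
k=cv2.inRange(h,np.array([0,0,0]),np.array([180,255,50])); n,l,st,ce=cv2.connectedComponentsWithStats(k); print([(st[i].tolist(),ce[i].round(1).tolist()) for i in range(1,n) if st[i][4]>250])
for b in blobs(im,(42,110,40),(80,255,255),100,(150,0,500,480))[:3]: print("green",cv2.boundingRect(b))
E
```

```text
clock: 61.88
tool_pos: [0.4784, -0.4543, 0.2535]
tcp_rot: [165.0, 90.0, 83.0]
force: [-0.6, 0.0, -0.1]
grip_width: 0.85
[ 0.4784 -0.4543  0.2535] -352.00597797552155
[[324.5085 228.3549]]
[([0, 10, 35, 32, 610], [14.3, 29.0]), ([134, 10, 53, 169, 5699], [161.7, 95.7]), ([249, 48, 149, 111, 4533], [323.5, 92.0]), ([311, 84, 36, 32, 717], [323.4, 101.0]), ([300, 188, 49, 40, 1006], [323.6, 213.2]), ([0, 299, 640, 181, 55603], [319.4, 421.0])]
green (454, 203, 46, 159)
green (326, 85, 24, 27)
```

```bash

python3 -m crank '[[[0.0028,0.003,-0.04],0,0.85],[[0,0,-0.04],0,0.85],[[0,0,-0.04],0,0.85],[[0,0,-0.027],0,0.85],[[0,0,0],0,0.85],[[0,0,0],0,0.85],[[0,0,0],0,0],[[0,0,0],0,0],[[0,0,0],0,0],[[0,0,0],0,0],[[0,0,0],0,0]]' 35
python3 - <<'E'
import numpy as np
s=np.array([.4812,-.4515]); # bar xy -> theta from hinge
H=np.array([.4667,-.3546])+.055*np.array([.139,-.990]); d=(s-H)@np.array([.139,-.99]); th=np.degrees(np.arccos(-d/.0969))-21.8; print(H,d,th)
E
```

```text
clock: 63.3
tool_pos: [0.4813, -0.4527, 0.1078]
tcp_rot: [17.1, 89.9, -64.9]
force: [-1.6, -1.9, 5.7]
grip_width: 0.454
[ 0.474345 -0.40905 ] 0.04297834499999999 94.52951688861017
```

```bash

python3 -m crank '[[[-0.0008,0.0055,0.0024],0,0],[[-0.0016,0.0111,0.0039],0,0],[[-0.0016,0.0114,0.0025],0,0],[[-0.0016,0.0117,0.0011],0,0],[[-0.0016,0.0117,-0.0004],0,0],[[-0.0016,0.0116,-0.0018],0,0],[[0,0,0],0,0]]'
python3 -m crank '[[[-0.0016,0.0113,-0.0032],0,0],[[-0.0015,0.0108,-0.0046],0,0],[[-0.0014,0.0102,-0.0059],0,0],[[-0.0013,0.0094,-0.0071],0,0],[[-0.0012,0.0085,-0.0082],0,0],[[-0.0010,0.0074,-0.0092],0,0],[[0,0,0],0,0]]'
```

```text
clock: 64.18
tool_pos: [0.4717, -0.3874, 0.114]
tcp_rot: [-139.7, 89.9, 138.3]
force: [-4.9, -0.2, 1.4]
grip_width: 0.453
clock: 65.05
tool_pos: [0.4633, -0.33, 0.0753]
tcp_rot: [-139.8, 89.8, 138.1]
force: [-7.0, 0.3, 0.6]
grip_width: 0.46
```

```bash

python3 -m crank '[[[-0.0009,0.0063,-0.0100],0,0],[[-0.0005,0.0033,-0.0068],0,0],[[0,0,0],0,0]]'
python3 -m crank '[[[-0.0002,0.0012,-0.003],0,0],[[0,0,0],0,0]]'
python3 -m crank '[[[0,0.0005,-0.002],0,0],[[0,0,0],0,0]]'
```

```text
clock: 65.42
tool_pos: [0.462, -0.3207, 0.0587]
tcp_rot: [-139.2, 89.8, 138.8]
force: [-7.0, 1.1, 1.4]
grip_width: 0.453
clock: 65.68
tool_pos: [0.4618, -0.3196, 0.056]
tcp_rot: [-139.4, 89.8, 138.6]
force: [-7.0, 0.9, 1.2]
grip_width: 0.451
clock: 65.92
tool_pos: [0.4619, -0.3194, 0.0552]
tcp_rot: [-132.2, 89.9, 145.8]
force: [-12.3, 1.7, 14.7]
grip_width: 0.458
```

```bash

python3 -m crank '[[[0,0,-0.001],0,0],[[0,0,0],0,0.7],[[0,0,0],0,0.85],[[0,0,0],0,0.85],[[0,0,0.03],0,0.85],[[0,0,0.05],0,0.85],[[0,0,0.06],0,0.85],[[-0.03,0.02,0.05],0,0.85],[[-0.05,0.02,0],0,0.85],[[-0.04,0.02,0],0,0.85],[[0,0,0],0,0.85],[[0,0,0],0,0.85]]'
python3 - <<'E'
from h import *
s=bot.get_state(); print(s["tool_pos"],s["clock"])
im,c=grab("top","tF"); s0,c3=grab("side","sF"); w,cw=grab("wrist","wF"); t0,c0=load("top0"); sd0,_=load("side0")
for n,i in(("t0",t0),("tF",im)):
    for b in blobs(i,(22,150,60),(35,255,255),300,(420,165,490,285))[:2]+blobs(i,(22,150,60),(35,255,255),200,(330,250,365,285))[:1]+blobs(i,(172,150,80),(6,255,255),100,(290,110,420,300))[:2]: print(n,np.array(cv2.minAreaRect(b)[0]),cv2.contourArea(b))
for n,i in(("s0",sd0),("sF",s0)):
    for b in blobs(i,(22,120,60),(35,255,255),150,(285,250,380,380))[:3]: print(n,cv2.boundingRect(b),cv2.contourArea(b))
v=np.hstack([cv2.resize(np.ascontiguousarray(im[130:310,180:500]),(480,270),interpolation=cv2.INTER_CUBIC),cv2.resize(np.ascontiguousarray(s0[150:390,240:480]),(320,270))])
v=cv2.resize(v,(800,270)); v2=np.hstack([im[60:360,100:500],s0[100:400,200:600]])
cv2.imwrite("pics/v14.png",np.vstack([v,v2])[:,:,::-1])
E
```

```text
clock: 67.42
tool_pos: [0.3434, -0.2603, 0.2437]
tcp_rot: [50.0, 89.9, -32.0]
force: [-0.5, -0.7, 0.0]
grip_width: 0.853
[ 0.3434 -0.2603  0.2437] 67.425
t0 [456.5024 240.1781] 2606.0
t0 [435.7501 181.75  ] 350.5
t0 [345.5 269.5] 344.0
t0 [306.5 275.5] 494.0
t0 [403.5 139.5] 214.0
tF [452.5962 222.9808] 565.5
tF [435.5 181.5] 351.0
tF [345.5 269.5] 343.0
tF [306.5 275.5] 496.0
tF [403.5 139.5] 218.0
s0 (287, 308, 81, 43) 2433.0
s0 (287, 256, 23, 37) 493.0
sF (287, 308, 81, 43) 2434.5
sF (287, 256, 23, 37) 491.5
```

View pics/v14.png

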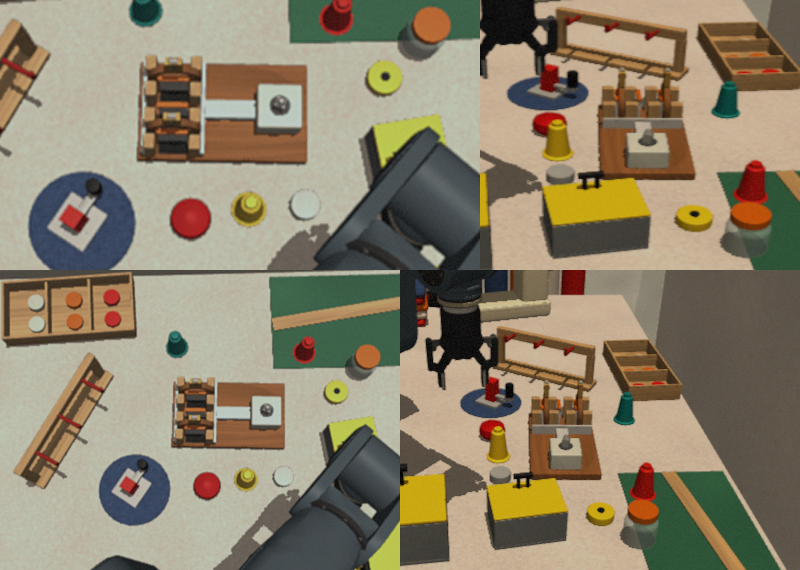

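```bash
python3 - <<'E'
from h import *
i,cc=load("tF"); P=[]
for b in blobs(i,(7,150,60),(16,255,255),8,(280,165,312,240))[:4]:
    M=cv2.moments(b); p=(M["m10"]/M["m00"],M["m01"]/M["m00"]); P.append(onz(cc,p,.082)[0][0])
print(P)
from rig import workorder
if sum(any(abs(x-t)<.004 for x in P) for t in(.6195,.574,.5303))>=2: print("done",workorder.job_done())
E
```

```text
[np.float64(0.5743923448018289), np.float64(0.6195782572946276), np.float64(0.5302009914274262)]
the job is handed in; nothing more can be done
done None
```

The whole job was carried out in order and handed in at about 67 s. The handover gives no verdict, so the result below rests on my own checks.

- **Hoops:** two were on the rack. They stand brass up in the two outer slots of the press, within about a pixel of where they should be in the top view.
- **Crank and clamp:** the crank was fitted fully home and turned clockwise by the knob until it met the stop at about 22 N. It was then lifted off and stood upright on the blue mat. The plates had moved about 19–20 mm and are still there in the last picture, so the clamp is fully closed.
- **Guard and switch:** the guard was lifted to about 94°, the toggle pushed to its stop, and the guard lowered again. The ball measured in the on position just before the guard was lowered. The last side picture shows the guard exactly as shut as at the start.
- **Other things:** the red cone, yellow cone, pincushion and tape puck measured in the same place before and after. The teal cone, jar and bobbin tin I checked only by eye, and they looked unmoved.

One thing disagreed with the description: the real fingertips sit about 40 mm behind the reported TCP. My first grasp closed just above the first hoop without touching it. I measured the offset from two views and allowed for it in every move after that.

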